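Unload the turners from the gang vise and stow them blade-first

TASK

The glue on the camp turners' wooden handles has set. Slide the gang vise's jaws fully open, take out every turner, turn it end for end and stow it blade-first in a bay of its own in the blade rack, pushed home so that all its steel is under the hood and its handle has settled in the groove; leave the vise's jaws fully shut. Do not disturb the other things on the bench.

Things in the scene. Friction and masses are not known exactly. Their poses are not given: they have to be found in the camera images.
- vise: grey gang vise, fixed, on one side of the bench. Origin on the bench under the middle of its jaws; x from its front (robot side) to its back, y across, z up. Base plate x -162..66, y -125..125 mm, 10 mm high; bed x -46..46, 32 mm high; jaws x -44..44, tops 64.5 mm high, a 60 mm high butt stop behind each station at x = 45; wooden blade rest x -136..-122, top 32 mm; two guide-rod blocks 58 mm high at x = 57, y = -125 and 127 mm
- station (a point): middle one of the vise's three stations (vise y = -87, -9, 69 mm; any may be empty): axis of a clamped handle, 45 mm above the bench, vise x = 0; blade end towards the robot (vise -x), blade on the rest. Steel fixed jaw on its -y side, aluminium moving jaw on its +y side. Shut: gap 27 mm, and the moving jaw's lip, 14.5 mm above the axis, overhangs the handle, so that it cannot be lifted
- jaw (a joint): slide of the three moving jaws, tied to one bar, in m: 0 = shut (as at the start), 0.020 = fully open, towards the vise's +y; stays where it is left; about 4 N of friction. When open, a handle lifts straight up (39 mm from fixed jaw to lip), but fingers do not fit beside it between the jaws: a turner can be taken only by its steel shaft, in front of the jaws
- jaw_knob (a point): centre of the upright black round knob, 24 mm diameter, 40 mm tall (74 to 114 mm above the bench), on the tie bar of the moving jaws behind the middle station (vise x = 57, y = 11.5 mm when shut); it moves with the jaws and slides them open and shut
- rack: wooden blade rack, fixed, on the other side of the bench. Origin on the bench under the middle of its hood's mouth; x into the hood (away from the robot), y across, z up. Hood x 0..132, y -122..122 mm, top 70 mm high, over three bays at y = -78, 0, 78, each 68 wide and 38 mm high, floor 24 mm above the bench, back board at x = 124. Base plate x -95..135, 8 mm high. Fingers do not fit in the bays
- groove0 (a point): handle groove of the bay at rack y = -78 mm: point on the axis of a settled handle, 37 mm above the bench, rack x = -75 mm; axes as the rack's. The 90 degree V grooves are cut in a handle rest, x -86..-64 mm, top 35 mm; between rest and hood lies only the base plate. A stowed turner lies level, blade on the bay's floor
- groove1 (a point): handle groove of the bay at rack y = 0 mm: point on the axis of a settled handle, 37 mm above the bench, rack x = -75 mm; axes as the rack's
- groove2 (a point): handle groove of the bay at rack y = 78 mm: point on the axis of a settled handle, 37 mm above the bench, rack x = -75 mm; axes as the rack's
- turner1_handle (a point): centre of the round wooden handle (26 mm diameter, 88 mm long) of a camp turner, a short slotted spatula; may be absent. x along the handle towards the blade, z up when right way up. Along x from here: handle to 44 mm; level steel shaft 44..90, 12 mm wide, 8 high, on the handle's axis; crank 90..102; blade 102..156, 50 wide, 3 thick
- turner1_tip (a point): middle of the front edge of turner1's blade: 156 mm along x from its handle's centre, 11.5 mm lower. The blade's underside is 13 mm below the handle's axis, so that a turner lies level on the bench
- turner2_handle (a point): centre of the handle of another turner just like turner1; may be absent
- turner2_tip (a point): middle of the front edge of turner2's blade: 156 mm along x from its handle's centre, 11.5 mm lower
- turner3_handle (a point): centre of the handle of another turner just like turner1; may be absent
- turner3_tip (a point): middle of the front edge of turner3's blade: 156 mm along x from its handle's centre, 11.5 mm lower
- mug: red enamel mug, 84 mm wide, 85 mm high, origin under its middle; a bystander
- kettle: stainless camp kettle, 156 mm wide, 155 mm high with its bail, origin under its middle; a bystander
- glue: white glue bottle, 60 mm wide, 160 mm high, origin under its middle; a bystander
- mallet: rubber mallet lying down, origin under the middle of its head, handle 220 mm towards its -x; a bystander
- sanding_block: cork sanding block 100 x 65 x 35 mm, origin under its middle; a bystander
- plate: white enamel plate, 170 mm wide, 22 mm high, origin under its middle; a bystander
- turner1: turner1 as a whole, 200 mm long, about 0.13 kg; origin 13 mm under its handle's centre, axes as the handle's
- turner2: turner2 as a whole, 200 mm long, about 0.13 kg; origin 13 mm under its handle's centre, axes as the handle's
- turner3: turner3 as a whole, 200 mm long, about 0.13 kg; origin 13 mm under its handle's centre, axes as the handle's

How it is judged:
By the outcome, as a careful person would: the job done as asked, in the order asked, and still so for the second after the job is handed in, with the robot touching nothing.
Of turner1, turner2, turner3 only 2 to 3 are there at a start; the rules pass over those that are not, and their reading is None.
At some moment in a run one of turner1, turner2, turner3 may be knocked a few centimetres aside while the robot is not near it.
Once in a run the grip may slacken for a moment while it holds something.
It also fails if it takes over 210 s, if anything falls off the work surface, if the arm or the gripper's body presses on something with over 40 N, if the wrist force passes 120 N, or if a joint passes its speed limit or range.

ROBOT

A 6-joint arm with a two-finger parallel gripper is mounted at the origin on the work surface. World frame = base frame: x ahead of the robot, y to its left, z up, the work surface at z = 0. Lengths are in mm, angles in rad, forces in N, time in s.
With the tool pointing down it reaches from about 275 to 750 mm from the base axis. Payload 10.2 kg.
Tool frame: the origin (TCP) lies midway between the tips of the shut fingers; the grasp point (between the pads) lies 19 mm behind it (ctrl.grip_depth is the distance from the TCP to the grasp point, in mm); y points along the fingers, x is the direction in which the jaws open and shut, and the axes are right-handed (so a half turn about y gives the same grasp; the last joint's range is limited). The gripper opens to 85 mm and grips with 20 to 120 N. Pads are 22 mm wide; open, the fingers measure 114 mm over their backs; the gripper's body (76 mm by 85 mm) begins 54 mm behind the grasp point. The pads swing forward as they close: fully open they stand 13 mm farther back than shut.
Start: joints at [-1.545, 0.313, 1.498, -0, 1.331, -0.223], TCP at [129.263, -508.844, 231.294] pointing down, gripper open.
Joint ranges: [-2.94, 2.94], [-0.97, 2.17], [0.19, 2.56], [-1.23, 4.37], [0.02, 3.11], [-2.88, 2.88]. Speed limits (rad/s): [2.39, 2.39, 3.01, 3.14, 3.14, 3.14].

INTERFACE

Orientations are given as a unit quaternion [w, x, y, z].
In Python, from rig import ctrl gives the robot as it stands. The module is installed in compiled form; this text tells all that it offers.
- The arm moves only by the tool drive_tool, never from a script. Its arguments are lists of equal length, an entry for each row: "gripper": the closure, from 0 (fully open) to 1 (shut); "offset": the shift along the tool's x, y, z in m, a list of three; "turn": the turn about the tool's y in degrees. In form: {"gripper": [gripper, ...], "offset": [[tx, ty, tz], ...], "turn": [turn, ...]}. A call has 1 to 20 rows; each row shifts and turns the commanded pose from where the row before left it, along the tool's axes as they then stand; what a row does not reach is not made up. A row lasts 1/12 s, in which the tool goes at most 41.7 mm and 7.16 degrees, less where a joint would pass 70% of its speed; a pose out of reach is approached as far as the arm can. A call is refused whole if a number of a shift passes 0.0417 or a number of a turn 7.16, either way. A call with a gripper value outside its range is refused whole. The fingers move at their own pace and stop on an object; "force" is the grip in N (left out, the last holds). Time passes only in rows, so rows that do not move let the fingers close. It gives the time, the measured TCP pose, the force and the opening at its end, in the units of the state.
- ctrl.sense(): the state, without advancing time (a new reading comes with each control period).
- ctrl.capture(name): name is "scene" or "top"; returns (picture, depth): 400x640x3 uint8, red, green, blue; 400x640 float32, mm along the optical axis (not along the pixel's ray), 0 where there is no reading.
- ctrl.camera_params(name): a dict with "fovy" (degrees; the focal length in pixels is half the picture's height over the tangent of half this angle, whatever the lens; pixels are square), "cx", "cy" (the principal point, pixels), "view" (4x4, takes a point from world to camera coordinates). Camera axes: x right, y down, z forward; pixel columns grow to the right and rows downward; lengths in mm; the calibration is good to about 2 mm. A picture is of the moment at which its call begins. camera_params takes no time and is no camera call.
- ctrl.finish_job(): hands the job in, once; it reports no verdict.
Trained networks look in the newest picture that a camera, given by its name, has taken for a name from the list of things; names that differ only in an ending like _2 or _b are one class to them, and where a whole thing is asked for, a point or a joint stands for the part that bears it (a point fixed in the world has none). Each returns a list of dicts, best first, with "score" (0 to 1); they miss things now and then, are a little off and sometimes report something else, mostly with a low value. They report only what shows in the picture. A call takes as long as a camera call.
- ctrl.boxes_of(camera, query): "centre" ([x, y, z] in mm, in the coordinates of the camera as it stood for that picture, good to about 4 mm: the middle of the surface that is visible of it).
- ctrl.regions_of(camera, query): "mask" (400x640 bool, what is visible of it).
- ctrl.pinpoint(camera, query): "centre" ([x, y, z] in mm, in the coordinates of the camera as it stood for that picture, good to about 4 mm: a listed point, or the origin of a listed thing).
The state is a dict: "time_s": time; "joints": joint angles; "dq": joint speeds; "tau": joint torques, N m; "eef_pos": TCP position; "ee_rot": TCP orientation; "force": force on the tool from outside, world axes, zero at the start; "wrist_torque": the same for the moment, N m; "grip_width": opening from 0.0 (shut) to 1.0 (fully open).
Only numpy, scipy, OpenCV 4.12 (cv2) and the standard library are available. Lean on these libraries where they do the work, as an engineer would, in place of code of your own. Each camera call takes 0.05 s, during which the arm holds its last target.

## Working session

There is one attempt and no reset: what is moved stays moved. The work goes in short steps, Python scripts to look and compute and a tool call to move; the robot and the scene stay as the last step left them, time stands still between calls to the robot, and variables do not carry over. Pictures are saved under pics/ and viewed, and the job is handed in when it is done.

Besides the shell and the picture viewer there is one more tool, called after "Request:" by a JSON object that holds its "api" and its "payload". drive_tool: Moves the arm, as the interface text tells. Its arguments: {"type":"object","properties":{"gripper":{"type":"array","items":{"type":"number"}},"offset":{"type":"array","items":{"type":"array","items":{"type":"number"}}},"turn":{"type":"array","items":{"type":"number"}},"force":{"type":"number"}},"required":["gripper","offset","turn"]}

```bash
mkdir -p pics; python3 - <<'E'
from rig import ctrl
import cv2,numpy as np
s=ctrl.sense();print(s)
for n in("scene","top"):
    p,d=ctrl.capture(n); cv2.imwrite(f"pics/{n}0.png",p[:,:,::-1]); print(n,ctrl.camera_params(n))
    np.save(f"{n}_d.npy",d)
print(ctrl.grip_depth)
E
```

```text
{'time_s': 0.0, 'joints': array([-1.54542091e+00,  3.13444664e-01,  1.49845887e+00,  1.29908876e-06,
        1.33100481e+00, -2.23444609e-01]), 'dq': array([-5.00571524e-04, -1.48709072e-03,  9.10335237e-05,  2.39491606e-03,
       -4.04783509e-04, -7.22645826e-04]), 'tau': array([-5.77589199e-04, -4.12261534e+01, -2.59743655e+01, -2.10795697e-04,
        4.15896939e-03,  1.10229581e-05]), 'eef_pos': array([ 129.24565754, -508.5674098 ,  230.72961079]), 'ee_rot': array([ 0.55854012, -0.55781989,  0.4343853 , -0.43379641]), 'force': array([-1.11610503, -0.34304654, -0.02404144]), 'wrist_torque': array([-0.00513354, -0.03589538, -0.00506769]), 'grip_width': 1.0031513193574373}
scene {'fovy': 48.78237373152022, 'cx': 316.67792051469684, 'cy': 206.93366475543345, 'view': array([[ 1.38896450e-01,  9.90215135e-01,  1.34819435e-02,
        -8.32427203e+01],
       [ 6.43181076e-01, -7.98498585e-02, -7.61539299e-01,
        -2.72502171e+02],
       [-7.53011208e-01,  1.14446436e-01, -6.47978498e-01,
         2.16099330e+03],
       [ 0.00000000e+00,  0.00000000e+00,  0.00000000e+00,
         1.00000000e+00]])}
top {'fovy': 47.272444205546144, 'cx': 318.2661428372042, 'cy': 210.59357787804558, 'view': array([[-2.09294143e-02, -9.99747033e-01, -8.23588309e-03,
         3.70641503e+01],
       [-9.98031020e-01,  2.13792515e-02, -5.89661884e-02,
         5.71158648e+02],
       [ 5.91273489e-02,  6.98553902e-03, -9.98226006e-01,
         1.87743095e+03],
       [ 0.00000000e+00,  0.00000000e+00,  0.00000000e+00,
         1.00000000e+00]])}
18.700000000000003
```

View pics/scene0.png

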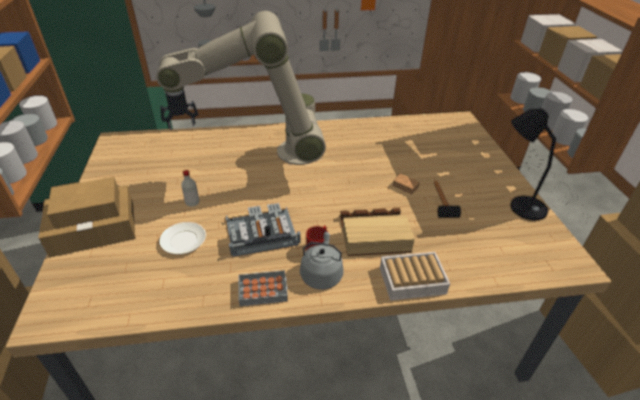

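View pics/top0.png

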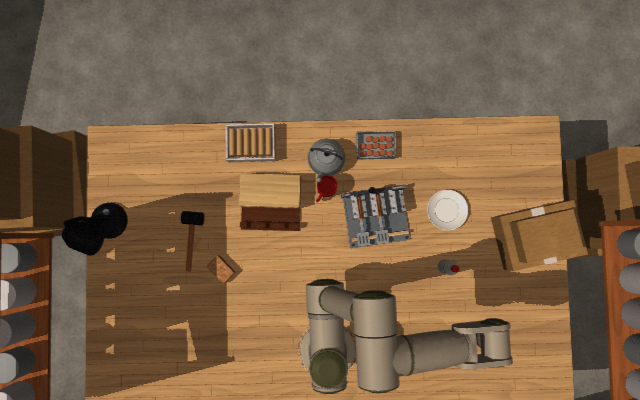

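```bash
cat > h.py <<'E'
from rig import ctrl
import cv2,numpy as np
def fpx(c): return 200/np.tan(np.radians(c['fovy'])/2)
def cam2w(n,p):
    V=ctrl.camera_params(n)['view']; return V[:3,:3].T@(np.array(p)-V[:3,3])
def w2pix(n,p):
    c=ctrl.camera_params(n);V=c['view'];q=V[:3,:3]@np.array(p,float)+V[:3,3];f=fpx(c)
    return np.array([q[0]/q[2]*f+c['cx'],q[1]/q[2]*f+c['cy'],q[2]])
def cloud(n,d):
    c=ctrl.camera_params(n);f=fpx(c);v,u=np.mgrid[0:400,0:640]
    P=np.stack([(u-c['cx'])/f*d,(v-c['cy'])/f*d,d],-1);V=c['view']
    return (P-V[:3,3])@V[:3,:3]
def crop(n,p,box,name,s=5):
    x0,y0,x1,y1=box; cv2.imwrite(f"pics/{name}.png",cv2.resize(p[y0:y1,x0:x1,::-1],None,fx=s,fy=s,interpolation=cv2.INTER_CUBIC))
def tool():
    s=ctrl.sense(); w,x,y,z=s['ee_rot']
    from scipy.spatial.transform import Rotation as R
    M=R.from_quat([x,y,z,w]).as_matrix(); return s,M
E
python3 - <<'E'
from h import *
p,d=ctrl.capture("top")
crop("top",p,(225,120,425,260),"z_top",4)
q,e=ctrl.capture("scene")
crop("scene",q,(215,190,425,285),"z_scene",3.8)
s,M=tool();print(M.round(3))
for n in("top","scene"):
  for k in "vise station jaw_knob rack groove0 groove1 groove2 turner1_handle turner1_tip turner2_handle turner2_tip turner3_handle turner3_tip mug kettle".split():
    r=ctrl.pinpoint(n,k)
    print(n,k,[(round(a['score'],2),cam2w(n,a['centre']).round(0).tolist()) for a in r[:4]])
print(ctrl.sense()['time_s'])
E
```

```text
[[ 0.246 -0.     0.969]
 [-0.969  0.001  0.246]
 [-0.001 -1.     0.   ]]
top vise [(0.92, [587.0, -208.0, 1.0]), (0.26, [584.0, -218.0, 31.0])]
top station [(0.98, [590.0, -219.0, 44.0])]
top jaw_knob [(0.72, [592.0, -218.0, 46.0]), (0.66, [647.0, -187.0, 91.0])]
top rack [(0.8, [592.0, 226.0, -1.0]), (0.65, [436.0, -238.0, 35.0])]
top groove0 [(0.77, [519.0, 308.0, 41.0]), (0.62, [516.0, 230.0, 39.0]), (0.6, [514.0, 152.0, 36.0])]
top groove1 [(0.77, [519.0, 308.0, 41.0]), (0.62, [516.0, 230.0, 39.0]), (0.6, [514.0, 152.0, 36.0])]
top groove2 [(0.77, [519.0, 308.0, 41.0]), (0.62, [516.0, 230.0, 39.0]), (0.6, [514.0, 152.0, 36.0])]
top turner1_handle []
top turner1_tip [(0.3, [579.0, -139.0, 45.0])]
top turner2_handle [(0.81, [591.0, -219.0, 45.0]), (0.65, [518.0, 306.0, 35.0])]
top turner2_tip [(0.73, [435.0, -236.0, 37.0])]
top turner3_handle [(0.79, [579.0, -142.0, 44.0])]
top turner3_tip [(0.61, [426.0, -158.0, 40.0])]
top mug [(0.65, [667.0, -11.0, -1.0])]
top kettle [(0.89, [793.0, -12.0, 1.0])]
scene vise [(0.66, [588.0, -209.0, 2.0])]
scene station [(0.85, [585.0, -216.0, 45.
[... 441 characters left out ...]
 -216.0, 46.0]), (0.67, [512.0, 150.0, 36.0])]
scene groove2 [(0.94, [525.0, 307.0, 37.0]), (0.74, [516.0, 230.0, 42.0]), (0.72, [585.0, -216.0, 46.0]), (0.67, [512.0, 150.0, 36.0])]
scene turner1_handle []
scene turner1_tip [(0.55, [588.0, -220.0, 29.0])]
scene turner2_handle [(0.6, [587.0, -216.0, 45.0])]
scene turner2_tip [(0.5, [429.0, -234.0, 34.0]), (0.29, [582.0, -136.0, 47.0])]
scene turner3_handle [(0.78, [578.0, -137.0, 45.0])]
scene turner3_tip [(0.73, [423.0, -159.0, 35.0]), (0.72, [556.0, 548.0, 1.0])]
scene mug [(0.85, [665.0, -8.0, -0.0]), (0.75, [590.0, -207.0, -0.0]), (0.68, [642.0, -194.0, 93.0]), (0.48, [584.0, -219.0, 34.0])]
scene kettle [(0.76, [795.0, -8.0, -3.0])]
1.7
```

View pics/z_top.png

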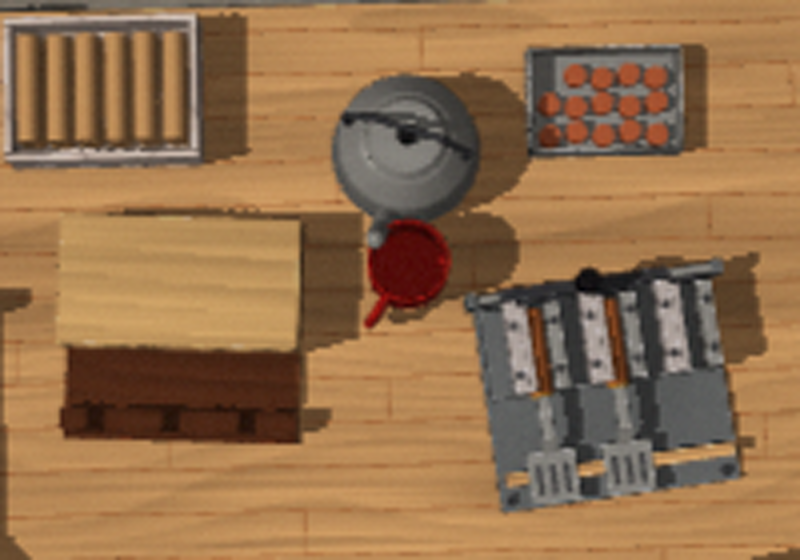

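View pics/z_scene.png

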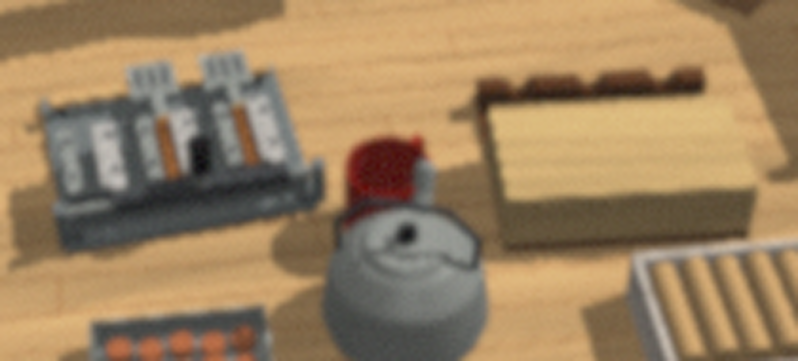

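```bash
cat > fit.py <<'E'
from h import *
from scipy.optimize import minimize
def fitrack(n,d):
    P=cloud(n,d).reshape(-1,3)
    m=(abs(P[:,0]-600)<180)&(abs(P[:,1]-228)<170)
    Q=P[m]
    h=Q[(abs(Q[:,2]-70)<7)]
    (c,wh,a)=cv2.minAreaRect(h[:,:2].astype(np.float32))
    return h,c,wh,a
E
python3 - <<'E'
from fit import *
for n in("top","scene"):
    _,d=ctrl.capture(n)
    h,c,wh,a=fitrack(n,d); print(n,len(h),h[:,2].mean(),h[:,2].std(),c,wh,a, h[:,:2].mean(0))
    P=cloud(n,d).reshape(-1,3)
    Q=P[(np.hypot(P[:,0]-588,P[:,1]+208)<220)&(P[:,2]<75)&(P[:,2]>-20)]
    def hm(x,y):
        z=np.zeros_like(x)
        z[(x>-162)&(x<66)&(abs(y)<125)]=10
        z[(abs(x)<46)&(abs(y)<125)]=32
        z[(x>-136)&(x<-122)&(abs(y)<105)]=32
        for s in(-87,-9,69):
            # jaws unknown width: mark NaN region
            pass
        z[(abs(x)<46)&(abs(y)<125)]=np.nan
        return z
    def hm2(q):
        x0,y0,t=q; t=np.radians(t)
        dx,dy=Q[:,0]-x0,Q[:,1]-y0
        return dx*np.cos(t)+dy*np.sin(t),-dx*np.sin(t)+dy*np.cos(t)
    def cost(q):
        x,y=hm2(q); z=hm(x,y); m=~np.isnan(z)
        bed=~m
        e=np.minimum(abs(Q[:,2]-np.nan_to_num(z)),12); e[bed]=np.where(Q[bed,2]>26,0,12)
        return e.mean()
    best=min((minimize(cost,[588+a,-208+b,t],method="Nelder-Mead",options=dict(initial_simplex=np.array([[588+a,-208+b,t],[598+a,-208+b,t],[588+a,-198+b,t],[588+a,-208+b,t+4]]))) for a in(-4,0,4) for b in (-4,0,4) for t in(5,8)),key=lambda r:r.fun)
    print(n,"vise",best.x,best.fun)
    z0=P[(abs(P[:,0]-450)<40)&(abs(P[:,1]-50)<40)][:,2]; print("table",z0.mean(),z0.std())
    cl=Q[(Q[:,2]>58)]
    x,y=hm2(best.x); 
    for s in (-87,-9,69):
        m=(abs(y-s)<6)&(x<-48)&(x>-90)&(abs(Q[:,2]-48)<8); print(s,m.sum(), (y[m]-s).mean() if m.any() else None, Q[m,2].mean() if m.any() else None)
E
```

```text
top 1691 69.69890171938805 3.4438694658814213 (657.3175048828125, 220.58314514160156) (245.03543090820312, 132.51097106933594) 86.90861511230469 [656.93766481 220.56941005]
top vise [ 591.58383054 -209.27396522    6.95489568] 4.187329781732049
table 1397.2907784991926 844.917983888254
-87 0 None None
-9 22 0.6334186067670203 47.71943341469012
69 28 -0.2704222020671665 48.66923207906448
scene 1655 71.3203322293892 2.6787103432253834 (656.9448852539062, 221.43331909179688) (245.43299865722656, 141.14227294921875) 86.92201232910156 [661.48543645 219.97806331]
scene vise [ 588.37340903 -204.83488267    8.17945849] 4.543573746092882
table -85.20672935150657 241.10636707451178
-87 0 None None
-9 14 -1.710691902522948 51.68759201156801
69 15 -0.44017394001169047 50.97034044920859
```

```bash
cat >> h.py <<'E'
def plan(x,y,z,yaw=None):
    s,M=tool(); p=s['eef_pos']; d=np.array([x,y,z])-p
    cy=np.degrees(np.arctan2(M[1,0],M[0,0]))
    if yaw is not None:
        turn=-((yaw-cy+180)%360-180); 
    else: turn=0;yaw=cy
    print("t",round(s['time_s'],2),"pos",p.round(1),"yaw",cy.round(2),"tilt",M[2,1].round(4),"F",s['force'].round(1),"grip",round(s['grip_width'],3))
    t=M.T@d; print(" now-axes shift",(t/1000).round(4),"turn",round(turn,2))
    Y=np.radians(yaw);X=np.array([np.cos(Y),np.sin(Y),0]);Z=np.array([-np.sin(Y),np.cos(Y),0])
    print(" after-turn shift",np.round([d@X/1000,-d[2]/1000,d@Z/1000],4))
VO=np.array([589.8,-208.8]);VY=6.95
RO=np.array([592,224.7]);RY=-3.1
def fr(o,a,x,y):
    a=np.radians(a);return o+np.array([x*np.cos(a)-y*np.sin(a),x*np.sin(a)+y*np.cos(a)])
def V(x,y): return fr(VO,VY,x,y)
def Rk(x,y): return fr(RO,RY,x,y)
E
python3 -c "
from h import *
k=V(57,11.5);print(k);plan(k[0],k[1],231,VY-90)"
```

```text
[ 644.98963503 -190.48732175]
t 1.8 pos [ 129.3 -508.9  231.3] yaw -75.74 tilt -1.0 F [ 0.4 -0.9  0.9] grip 1.0
 now-axes shift [-1.815e-01  3.000e-04  5.782e-01] turn 7.31
 after-turn shift [-2.536e-01  3.000e-04  5.504e-01]
```

Request:
{"api": "drive_tool", "payload": {"gripper": [0, 0, 0, 0, 0, 0, 0, 0, 0, 0, 0, 0, 0, 0, 0, 0, 0, 0, 0, 0], "offset": [[0, 0, 0], [0, 0, 0], [-0.0141, 0, 0.0306], [-0.0141, 0, 0.0306], [-0.0141, 0, 0.0306], [-0.0141, 0, 0.0306], [-0.0141, 0, 0.0306], [-0.0141, 0, 0.0306], [-0.0141, 0, 0.0306], [-0.0141, 0, 0.0306], [-0.0141, 0, 0.0306], [-0.0141, 0, 0.0306], [-0.0141, 0, 0.0306], [-0.0141, 0, 0.0306], [-0.0141, 0, 0.0306], [-0.0141, 0, 0.0306], [-0.0141, 0, 0.0306], [-0.0141, 0, 0.0306], [-0.0141, 0, 0.0306], [-0.0141, 0, 0.0306]], "turn": [3.65, 3.65, 0, 0, 0, 0, 0, 0, 0, 0, 0, 0, 0, 0, 0, 0, 0, 0, 0, 0]}}

```text
time_s: 3.47
eef_pos: [646.5, -189.0, 231.2]
ee_rot: [-0.529, 0.529, -0.469, 0.469]
force: [0.1, -0.1, 0.3]
grip_width: 0.998
```

```bash
python3 -c "
from h import *
k=V(57,11.5);plan(k[0],k[1],82,VY-90)
p,d=ctrl.capture('scene');crop('scene',p,(200,100,360,260),'a1',4)"
```

```text
t 3.47 pos [ 646.5 -189.   231.2] yaw -83.04 tilt -1.0 F [ 0.1 -0.1  0.3] grip 0.998
 now-axes shift [ 0.0013  0.1492 -0.0017] turn 0.01
 after-turn shift [ 0.0013  0.1492 -0.0017]
```

View pics/a1.png

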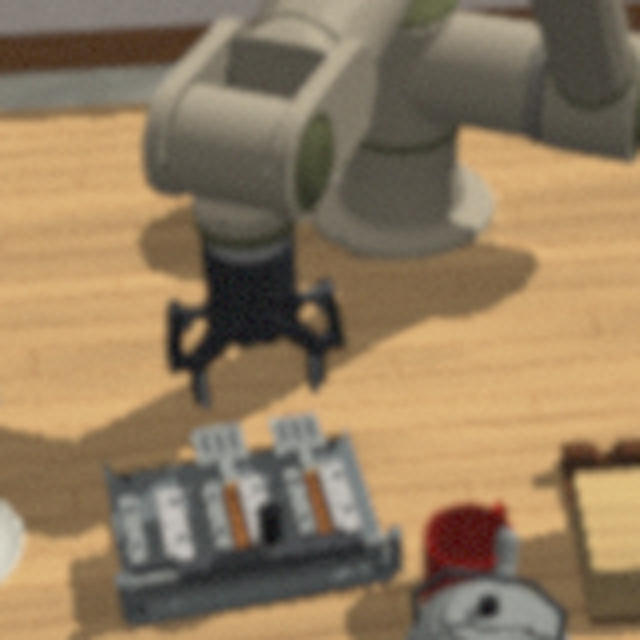

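The gripper hangs over the vise, straddling where the knob (crop 268,520) lies. Descending and gripping the knob.

Request:
{"api": "drive_tool", "payload": {"gripper": [0, 0, 0, 0, 0, 0, 0, 0.8, 0.8, 0.8, 0.8, 0.8, 0.8, 0.8, 0.8], "offset": [[0.001, 0.025, -0.001], [0, 0.025, 0], [0, 0.025, 0], [0, 0.025, 0], [0, 0.025, 0], [0, 0.024, 0], [0, 0, 0], [0, 0, 0], [0, 0, 0], [0, 0, 0], [0, 0, 0], [0, 0, 0], [0, 0, 0], [0, 0, 0], [0, 0, 0]], "turn": [0, 0, 0, 0, 0, 0, 0, 0, 0, 0, 0, 0, 0, 0, 0], "force": 40}}

```text
time_s: 4.77
eef_pos: [644.6, -189.7, 83.8]
ee_rot: [0.53, -0.529, 0.469, -0.468]
force: [-3.0, 8.9, 7.4]
grip_width: 0.272
```

Request:
{"api": "drive_tool", "payload": {"gripper": [0.8, 0.8, 0.8, 0.8, 0.8, 0.8, 0.8, 0.8, 0.8, 0.8], "offset": [[-0.003, 0, 0], [-0.003, 0, 0], [-0.003, 0, 0], [-0.003, 0, 0], [-0.003, 0, 0], [-0.003, 0, 0], [-0.003, 0, 0], [0, 0, 0], [0, 0, 0], [0, 0, 0]], "turn": [0, 0, 0, 0, 0, 0, 0, 0, 0, 0]}}

```text
time_s: 5.6
eef_pos: [642.3, -170.8, 83.8]
ee_rot: [0.53, -0.529, 0.468, -0.47]
force: [-2.1, -1.2, 6.6]
grip_width: 0.268
```

Request:
{"api": "drive_tool", "payload": {"gripper": [0.8, 0.8, 0.8, 0.8], "offset": [[-0.002, 0, 0], [0, 0, 0], [0, 0, 0], [0, 0, 0]], "turn": [0, 0, 0, 0]}}

```text
time_s: 5.93
eef_pos: [642.2, -169.8, 83.9]
ee_rot: [-0.529, 0.529, -0.468, 0.47]
force: [-0.1, -5.4, 5.7]
grip_width: 0.267
```

Request:
{"api": "drive_tool", "payload": {"gripper": [0.8, 0.8, 0.8, 0.8, 0.8], "offset": [[-0.002, 0, 0], [-0.002, 0, 0], [0, 0, 0], [0, 0, 0], [0, 0, 0]], "turn": [0, 0, 0, 0, 0]}}

```text
time_s: 6.35
eef_pos: [642.2, -169.7, 83.9]
ee_rot: [-0.528, 0.53, -0.466, 0.473]
force: [4.2, -22.0, 0.5]
grip_width: 0.265
```

At the end stop (force rises to 22 N without motion). Unload, release, rise.

Request:
{"api": "drive_tool", "payload": {"gripper": [0.8, 0.8, 0.3, 0, 0, 0, 0, 0, 0, 0], "offset": [[0.003, 0, 0], [0, 0, 0], [0, 0, 0], [0, 0, 0], [0, 0, 0], [0, 0, 0], [0, -0.03, 0], [0, -0.03, 0], [0, -0.03, 0], [0, -0.03, 0]], "turn": [0, 0, 0, 0, 0, 0, 0, 0, 0, 0]}}

```text
time_s: 7.18
eef_pos: [641.3, -167.1, 203.6]
ee_rot: [0.53, -0.529, 0.469, -0.468]
force: [0.4, -0.1, -0.3]
grip_width: 0.999
```

```bash
python3 -c "
from h import *
g=V(-67,-9);print(g);plan(g[0],g[1],200,VY-90)
p,d=ctrl.capture('scene');crop('scene',p,(200,100,360,260),'a2',4)
for k in 'turner2_handle turner2_tip turner3_handle turner3_tip jaw_knob'.split():
    r=ctrl.pinpoint('scene',k)
    print(k,[(round(a['score'],2),cam2w('scene',a['centre']).round(0).tolist()) for a in r[:4]])
"
```

```text
[ 524.38133588 -225.84107931]
t 7.18 pos [ 641.3 -167.1  203.6] yaw -83.02 tilt -1.0 F [ 0.4 -0.1 -0.3] grip 0.999
 now-axes shift [ 0.0441  0.0037 -0.1232] turn 0.03
 after-turn shift [ 0.0442  0.0036 -0.1232]
turner2_handle [(0.8, [585.0, -216.0, 43.0])]
turner2_tip [(0.7, [430.0, -235.0, 37.0])]
turner3_handle [(0.54, [580.0, -140.0, 44.0])]
turner3_tip [(0.74, [419.0, -161.0, 34.0])]
jaw_knob [(0.93, [641.0, -168.0, 93.0]), (0.51, [337.0, 433.0, -1.0])]
```

View pics/a2.png

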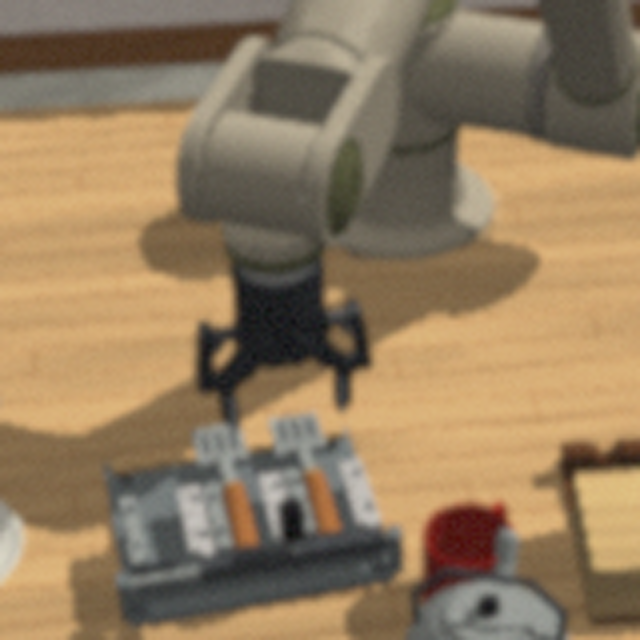

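The jaws are open (knob now at crop 290,515), both turners untouched. Go for turner3's shaft.

```bash
python3 -c "
from h import *
g=V(-69,69);print(g);plan(g[0],g[1],26,VY-90)"
```

```text
[ 512.95778693 -148.65621986]
t 7.48 pos [ 641.  -167.1  200.8] yaw -83.03 tilt -1.0 F [-0.4 -0.3  0.1] grip 1.005
 now-axes shift [-0.0336  0.1751 -0.1245] turn 0.02
 after-turn shift [-0.0339  0.1748 -0.1249]
```

Request:
{"api": "drive_tool", "payload": {"gripper": [0.3, 0.3, 0.3, 0.3, 0.3, 0.3, 0.3, 0.3, 0.3, 0.3, 0.3, 0.3, 0.3, 0.3, 0.3], "offset": [[-0.0056, 0, -0.0208], [-0.0056, 0, -0.0208], [-0.0056, 0, -0.0208], [-0.0056, 0, -0.0208], [-0.0056, 0, -0.0208], [-0.0056, 0, -0.0208], [0, 0, 0], [0, 0.025, 0], [0, 0.025, 0], [0, 0.025, 0], [0, 0.025, 0], [0, 0.025, 0], [0, 0.025, 0], [0, 0.024, 0]], "turn": [0, 0, 0, 0, 0, 0, 0, 0, 0, 0, 0, 0, 0, 0], "force": 80}}

```text
invalid input at $.offset: expected 15 entries
```

```bash
python3 -c "
from h import *
g=V(-69,69);plan(g[0],g[1],26,VY-90)
p,d=ctrl.capture('scene');crop('scene',p,(200,100,360,260),'a3',4)"
```

```text
t 7.48 pos [ 641.  -167.1  200.8] yaw -83.03 tilt -1.0 F [-0.4 -0.3  0.1] grip 1.005
 now-axes shift [-0.0336  0.1751 -0.1245] turn 0.02
 after-turn shift [-0.0339  0.1748 -0.1249]
```

View pics/a3.png

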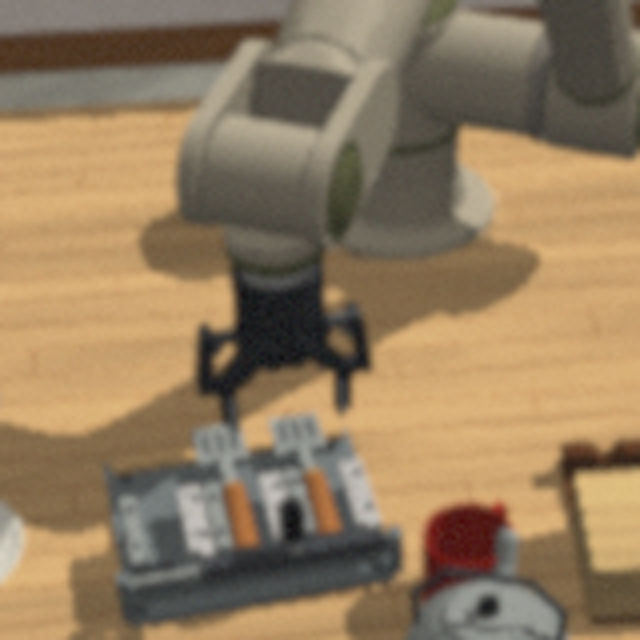

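The call was refused (row count mismatch); the view is unchanged. Resending.

Request:
{"api": "drive_tool", "payload": {"gripper": [0.3, 0.3, 0.3, 0.3, 0.3, 0.3, 0.3, 0.3, 0.3, 0.3, 0.3, 0.3, 0.3, 0.3, 0.3], "offset": [[-0.0056, 0, -0.0208], [-0.0056, 0, -0.0208], [-0.0056, 0, -0.0208], [-0.0056, 0, -0.0208], [-0.0056, 0, -0.0208], [-0.0056, 0, -0.0208], [0, 0, 0], [0, 0.025, 0], [0, 0.025, 0], [0, 0.025, 0], [0, 0.025, 0], [0, 0.025, 0], [0, 0.025, 0], [0, 0.024, 0], [0, 0, 0]], "turn": [0, 0, 0, 0, 0, 0, 0, 0, 0, 0, 0, 0, 0, 0, 0], "force": 80}}

```text
time_s: 8.78
eef_pos: [511.3, -148.0, 23.6]
ee_rot: [-0.529, 0.53, -0.472, 0.466]
force: [-0.2, 0.3, -1.1]
grip_width: 0.697
```

```bash
python3 -c "
from h import *
g=V(-69,69);plan(g[0],g[1],26,VY-90)
p,d=ctrl.capture('scene');crop('scene',p,(200,100,360,260),'a4',4)"
```

```text
t 8.78 pos [ 511.3 -148.    23.6] yaw -83.05 tilt -1.0 F [-0.2  0.3 -1.1] grip 0.697
 now-axes shift [ 0.0009 -0.0024  0.0016] turn -0.0
 after-turn shift [ 0.0009 -0.0024  0.0016]
```

View pics/a4.png

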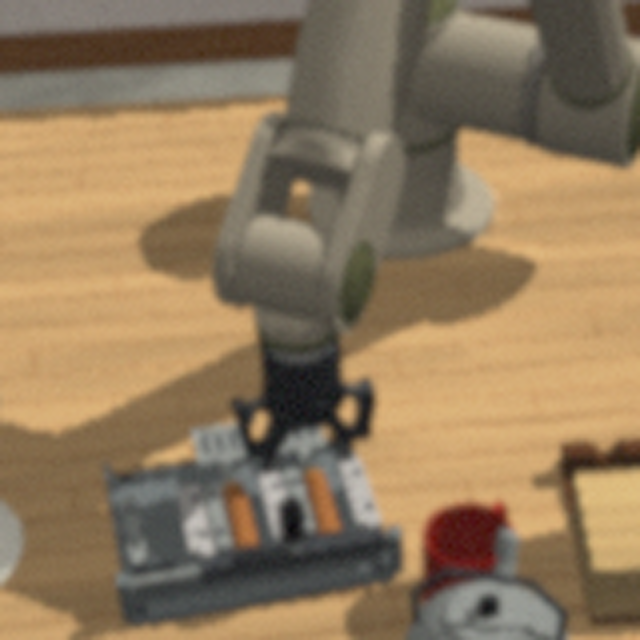

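The gripper straddles turner3's shaft (crop 300,450). Closing and lifting.

Request:
{"api": "drive_tool", "payload": {"gripper": [0.3, 1, 1, 1, 1, 1, 1, 1, 1, 1, 1, 1, 1, 1, 1, 1], "offset": [[0.0005, -0.002, 0.001], [0, 0, 0], [0, 0, 0], [0, 0, 0], [0, 0, 0], [0, 0, 0], [0, 0, 0], [0, 0, 0], [0, -0.01, 0], [0, -0.01, 0], [0, -0.02, 0], [0, -0.02, 0], [0, -0.03, 0], [0, -0.03, 0], [0, -0.02, 0], [0, 0, 0]], "turn": [0, 0, 0, 0, 0, 0, 0, 0, 0, 0, 0, 0, 0, 0, 0, 0], "force": 80}}

```text
time_s: 10.17
eef_pos: [516.4, -150.8, 175.7]
ee_rot: [0.53, -0.529, 0.465, -0.472]
force: [1.3, 0.0, -0.4]
grip_width: 0.122
```

```bash
python3 -c "
from h import *
plan(480,0,170,VY-90+170)
p,d=ctrl.capture('scene');crop('scene',p,(200,100,360,260),'a5',4)
for k in 'turner2_handle turner2_tip turner3_handle turner3_tip'.split():
    r=ctrl.pinpoint('scene',k)
    print(k,[(round(a['score'],2),cam2w('scene',a['centre']).round(0).tolist()) for a in r[:4]])"
```

```text
t 10.17 pos [ 516.4 -150.8  175.7] yaw -83.06 tilt -1.0 F [ 1.3  0.  -0.4] grip 0.122
 now-axes shift [-0.1541  0.0047 -0.0179] turn -170.01
 after-turn shift [0.1487 0.0057 0.0443]
turner2_handle [(0.74, [587.0, -214.0, 47.0])]
turner2_tip [(0.77, [431.0, -234.0, 31.0])]
turner3_handle [(0.5, [579.0, -140.0, 192.0])]
turner3_tip [(0.45, [422.0, -163.0, 177.0]), (0.3, [577.0, -142.0, 174.0])]
```

View pics/a5.png

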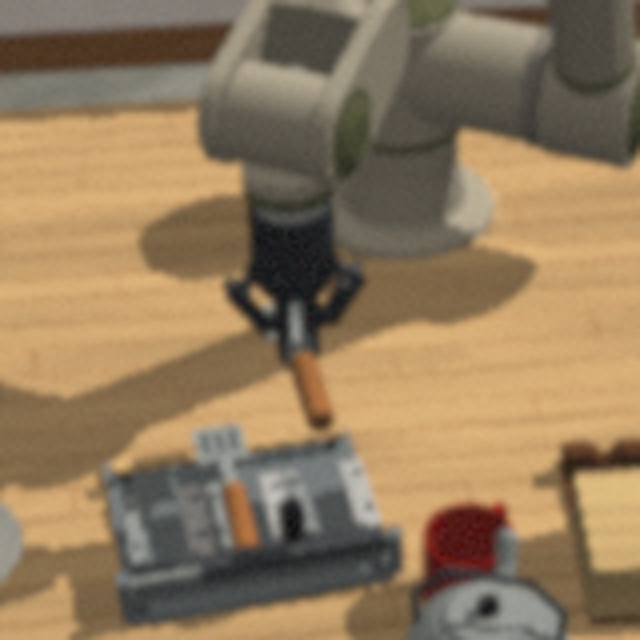

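Turner3 is up and level, gripped by its shaft. Turning it end for end above the bench.

Request:
{"api": "drive_tool", "payload": {"gripper": [1, 1, 1, 1, 1, 1, 1, 1, 1, 1, 1, 1, 1, 1, 1, 1, 1, 1, 1, 1], "offset": [[0, 0, 0], [0, 0, 0], [0, 0, 0], [0, 0, 0], [0, 0, 0], [0, 0, 0], [0, 0, 0], [0, 0, 0], [0, 0, 0], [0, 0, 0], [0, 0, 0], [0, 0, 0], [0, 0, 0], [0, 0, 0], [0, 0, 0], [0, 0, 0], [0, 0, 0], [0, 0, 0], [0, 0, 0], [0, 0, 0]], "turn": [-6, -7, -7, -7, -7, -7, -7, -7, -7, -7, -7, -7, -7, -7, -7, -7, -7, -7, -7, -7]}}

```text
time_s: 12.08
eef_pos: [514.2, -149.5, 169.1]
ee_rot: [0.624, -0.623, -0.333, 0.334]
force: [0.3, 0.8, -2.0]
grip_width: 0.116
```

Request:
{"api": "drive_tool", "payload": {"gripper": [1, 1, 1, 1, 1, 1], "offset": [[0, 0, 0], [0, 0, 0], [0, 0, 0], [0, 0, 0], [0, 0, 0], [0, 0, 0]], "turn": [-7, -7, -7, -7, -3, 0]}}

```text
time_s: 12.58
eef_pos: [514.2, -149.5, 169.2]
ee_rot: [0.513, -0.512, -0.487, 0.487]
force: [-0.2, 1.0, -1.9]
grip_width: 0.112
```

```bash
python3 -c "
from h import *
g=Rk(-140,78);print(g);plan(g[0],g[1],175,RY+90)
s,M=tool();print(s['joints'].round(2))"
```

```text
[456.42301357 310.1568941 ]
t 12.58 pos [ 514.2 -149.5  169.2] yaw 87.05 tilt -1.0 F [-0.2  1.  -1.9] grip 0.112
 now-axes shift [ 0.4561 -0.0053  0.0814] turn 0.15
 after-turn shift [ 0.4559 -0.0058  0.0826]
[-0.5   0.39  1.55 -0.    1.2  -2.02]
```

Request:
{"api": "drive_tool", "payload": {"gripper": [1, 1, 1, 1, 1, 1, 1, 1, 1, 1, 1, 1, 1, 1, 1, 1, 1], "offset": [[0.03, 0, 0.0055], [0.03, 0, 0.0055], [0.03, 0, 0.0055], [0.03, 0, 0.0055], [0.03, 0, 0.0055], [0.03, 0, 0.0055], [0.03, 0, 0.0055], [0.03, 0, 0.0055], [0.03, 0, 0.0055], [0.03, 0, 0.0055], [0.03, 0, 0.0055], [0.03, 0, 0.0055], [0.03, 0, 0.0055], [0.03, 0, 0.0055], [0.03, 0, 0.005], [0.006, 0, 0], [0, 0, 0]], "turn": [0, 0, 0, 0, 0, 0, 0, 0, 0, 0, 0, 0, 0, 0, 0, 0, 0]}}

```text
time_s: 14.0
eef_pos: [456.3, 311.5, 169.4]
ee_rot: [0.513, -0.513, -0.486, 0.487]
force: [-0.1, -0.3, -1.1]
grip_width: 0.117
```

```bash
python3 -c "
from h import *
g=Rk(-140,78);plan(g[0],g[1],75,RY+90)
p,d=ctrl.capture('scene');crop('scene',p,(300,80,460,240),'b1',4)
s,M=tool();t=s['eef_pos'];c=cloud('scene',d).reshape(-1,3)
hs=p.reshape(-1,3).astype(int)
for n in ('scene','top'):
  if n=='top': p,d=ctrl.capture(n);crop(n,p,(200,140,330,270),'b2',4)
  for k in 'turner3_handle turner3_tip turner2_handle turner2_tip'.split():
    r=ctrl.pinpoint(n,k)
    print(k,[(round(a['score'],2),cam2w(n,a['centre']).round(0).tolist()) for a in r[:4]])"
```

```text
t 14.0 pos [456.3 311.5 169.4] yaw 87.0 tilt -1.0 F [-0.1 -0.3 -1.1] grip 0.117
 now-axes shift [-0.0013  0.0944 -0.0003] turn 0.1
 after-turn shift [-0.0013  0.0944 -0.0002]
turner3_handle [(0.72, [431.0, -232.0, 31.0]), (0.28, [547.0, 306.0, 171.0])]
turner3_tip [(0.57, [549.0, 304.0, 171.0]), (0.16, [588.0, -215.0, 47.0])]
turner2_handle [(0.53, [587.0, -215.0, 43.0])]
turner2_tip [(0.62, [432.0, -236.0, 33.0])]
turner3_handle [(0.62, [395.0, 311.0, 184.0])]
turner3_tip [(0.54, [437.0, -233.0, 38.0])]
turner2_handle [(0.59, [589.0, -215.0, 45.0])]
turner2_tip [(0.79, [439.0, -239.0, 35.0])]
```

View pics/b1.png

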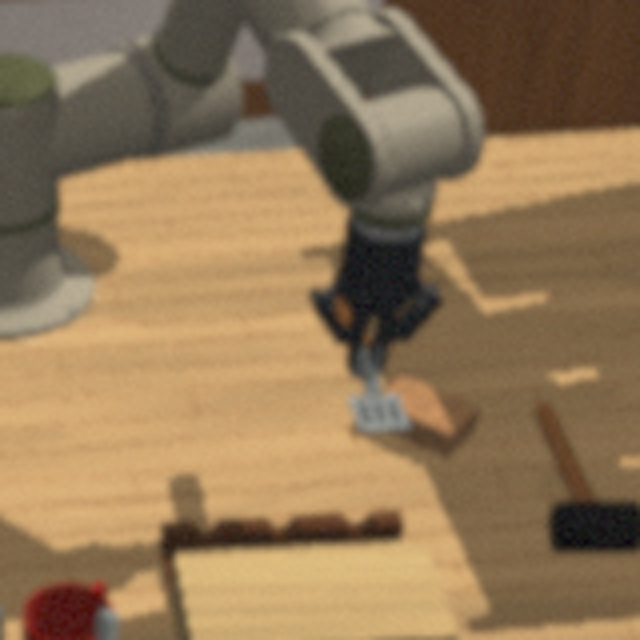

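View pics/b2.png

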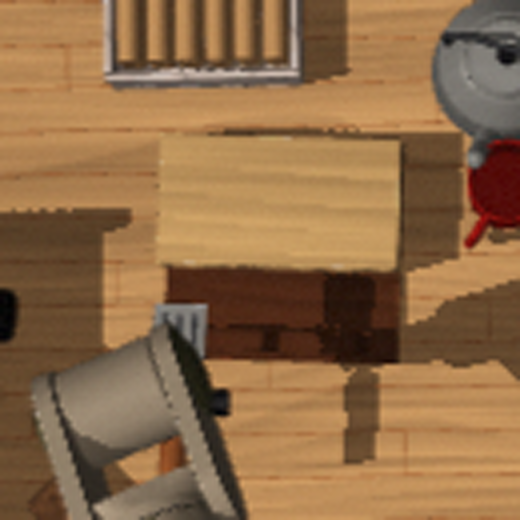

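```bash
python3 -c "
from h import *
for n in ('scene',):
  for k in ['sanding_block','mallet','groove2','rack']:
    r=ctrl.pinpoint(n,k)
    print(k,[(round(a['score'],2),cam2w(n,a['centre']).round(0).tolist()) for a in r[:4]])
print(Rk(-75,78))"
```

```text
sanding_block [(0.66, [339.0, 435.0, 4.0]), (0.32, [511.0, 150.0, 37.0])]
mallet [(0.7, [558.0, 546.0, 0.0]), (0.38, [545.0, 305.0, 171.0])]
groove2 [(0.9, [508.0, 149.0, 37.0]), (0.6, [516.0, 232.0, 39.0]), (0.57, [523.0, 307.0, 37.0])]
rack [(0.93, [595.0, 227.0, -0.0])]
[521.32789714 306.64177126]
```

Request:
{"api": "drive_tool", "payload": {"gripper": [1, 1, 1, 1, 1, 1, 1, 1], "offset": [[-0.001, 0.02, 0], [0, 0.025, 0], [0, 0.025, 0], [0, 0.025, 0], [0, 0.02, 0], [0, 0.012, 0], [0, 0.008, 0], [0, 0, 0]], "turn": [0, 0, 0, 0, 0, 0, 0, 0]}}

```text
time_s: 15.37
eef_pos: [456.5, 308.9, 34.3]
ee_rot: [0.513, -0.513, -0.486, 0.487]
force: [-0.0, 0.6, -1.5]
grip_width: 0.116
```

```bash
python3 -c "
from h import *
g=Rk(-20,78);plan(g[0],g[1],32.5,RY+90)
p,d=ctrl.capture('scene');crop('scene',p,(320,110,440,230),'b3',5)
for k in 'turner3_handle turner3_tip turner2_handle turner2_tip'.split():
    r=ctrl.pinpoint('scene',k)
    print(k,[(round(a['score'],2),cam2w('scene',a['centre']).round(0).tolist()) for a in r[:4]])"
```

```text
t 15.37 pos [456.5 308.9  34.3] yaw 86.95 tilt -1.0 F [-0.   0.6 -1.5] grip 0.116
 now-axes shift [ 0.0011  0.0016 -0.1198] turn 0.05
 after-turn shift [ 0.0012  0.0018 -0.1198]
turner3_handle [(0.72, [394.0, 315.0, 50.0])]
turner3_tip [(0.73, [521.0, 308.0, 36.0]), (0.69, [549.0, 302.0, 40.0]), (0.27, [594.0, 225.0, 4.0])]
turner2_handle [(0.73, [593.0, 227.0, -0.0]), (0.6, [589.0, -208.0, 3.0]), (0.5, [584.0, -216.0, 45.0])]
turner2_tip [(0.7, [433.0, -236.0, 34.0])]
```

View pics/b3.png

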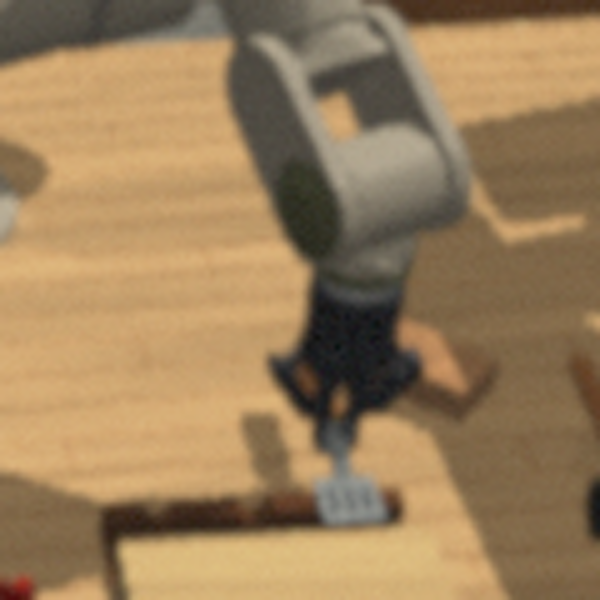

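The blade is over the rest, level and lined up with the bay. Fingertips must clear the rest's top (35 mm) first, so I raise 9 mm, slide in, then lower in the gap.

Request:
{"api": "drive_tool", "payload": {"gripper": [1, 1, 1, 1, 1, 1, 1, 1, 1, 1, 1, 1, 1, 1], "offset": [[0.001, -0.005, 0], [0, -0.004, 0], [0, 0, -0.01], [0, 0, -0.01], [0, 0, -0.01], [0, 0, -0.01], [0, 0, -0.01], [0, 0, -0.01], [0, 0, -0.01], [0, 0, -0.01], [0, 0, -0.01], [0, 0, -0.008], [0, 0, 0], [0, 0, 0]], "turn": [0, 0, 0, 0, 0, 0, 0, 0, 0, 0, 0, 0, 0, 0]}}

```text
time_s: 16.78
eef_pos: [554.8, 304.9, 44.5]
ee_rot: [0.513, -0.513, -0.487, 0.486]
force: [-0.2, 0.5, -0.7]
grip_width: 0.115
```

```bash
python3 -c "
from h import *
g=Rk(-18,78);plan(g[0],g[1],28,RY+90)
p,d=ctrl.capture('scene');crop('scene',p,(320,110,440,230),'b4',5)
p,d=ctrl.capture('top');crop('top',p,(200,140,330,270),'b5',4)"
```

```text
t 16.78 pos [554.8 304.9  44.5] yaw 86.94 tilt -1.0 F [-0.2  0.5 -0.7] grip 0.115
 now-axes shift [-0.      0.0165 -0.0235] turn 0.04
 after-turn shift [-0.      0.0165 -0.0235]
```

View pics/b4.png

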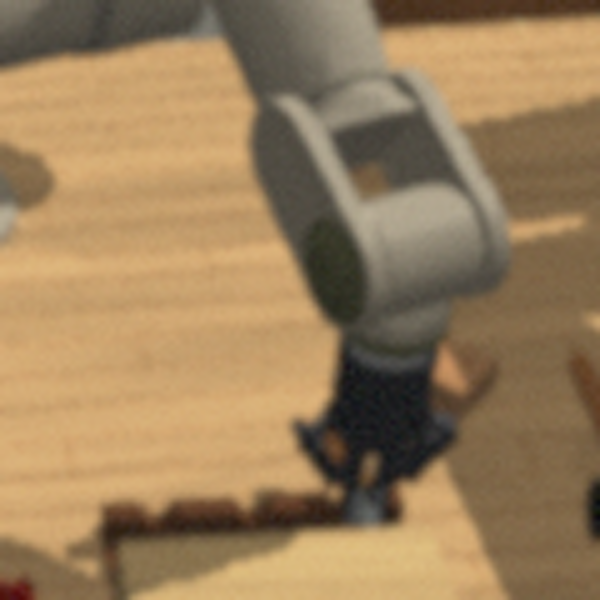

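View pics/b5.png

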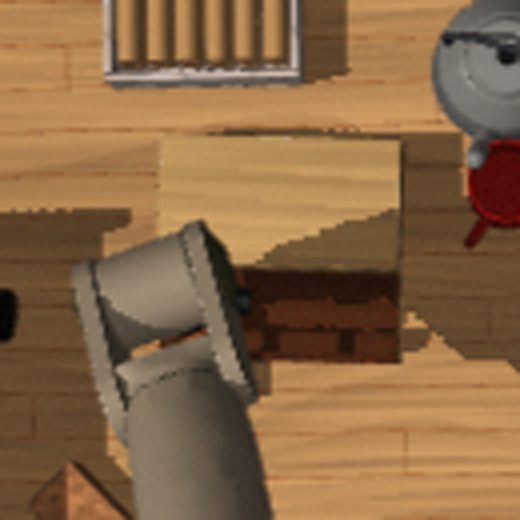

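The blade is inside the bay; fingers are between rest and hood. Lower, advance, then lower onto groove and floor.

Request:
{"api": "drive_tool", "payload": {"gripper": [1, 1, 1, 1, 1, 1, 1, 1, 1, 1, 1, 1], "offset": [[0, 0.006, 0], [0, 0.006, 0], [0, 0, -0.008], [0, 0, -0.008], [0, 0, -0.006], [0, 0, 0], [0, 0.004, 0], [0, 0.004, 0], [0, 0.003, 0], [0, 0, 0], [0, 0, 0], [0, 0, 0]], "turn": [0, 0, 0, 0, 0, 0, 0, 0, 0, 0, 0, 0]}}

```text
time_s: 17.88
eef_pos: [576.6, 303.6, 23.2]
ee_rot: [-0.513, 0.513, 0.487, -0.487]
force: [-6.8, -5.5, 15.6]
grip_width: 0.115
```

```bash
python3 -c "
from h import *
g=Rk(-18,78);plan(g[0],g[1],17.6,RY+90)"
```

```text
t 17.88 pos [576.6 303.6  23.2] yaw 87.0 tilt -1.0 F [-6.8 -5.5 15.6] grip 0.115
 now-axes shift [ 0.      0.0056 -0.0017] turn 0.1
 after-turn shift [ 0.      0.0056 -0.0017]
```

Request:
{"api": "drive_tool", "payload": {"gripper": [1, 1, 1, 1], "offset": [[-0.002, 0, 0], [-0.001, 0, 0], [0, 0, 0], [0, 0, 0]], "turn": [0, 0, 0, 0]}}

```text
time_s: 18.22
eef_pos: [576.7, 302.9, 23.3]
ee_rot: [0.513, -0.513, -0.488, 0.485]
force: [-3.5, 7.1, 12.2]
grip_width: 0.115
```

```bash
python3 -c "
from h import *
s,M=tool();plan(*s['eef_pos'],RY+90)
p,d=ctrl.capture('scene');crop('scene',p,(320,110,440,230),'b6',5)
for k in 'turner3_handle groove2 rack'.split():
    r=ctrl.pinpoint('scene',k)
    print(k,[(round(a['score'],2),cam2w('scene',a['centre']).round(0).tolist()) for a in r[:4]])"
```

```text
t 18.22 pos [576.7 302.9  23.3] yaw 86.96 tilt -1.0 F [-3.5  7.1 12.2] grip 0.115
 now-axes shift [0. 0. 0.] turn 0.06
 after-turn shift [ 0. -0.  0.]
turner3_handle []
groove2 [(0.92, [524.0, 309.0, 38.0]), (0.76, [518.0, 233.0, 40.0]), (0.6, [511.0, 154.0, 37.0])]
rack [(0.73, [594.0, 226.0, -0.0])]
```

View pics/b6.png

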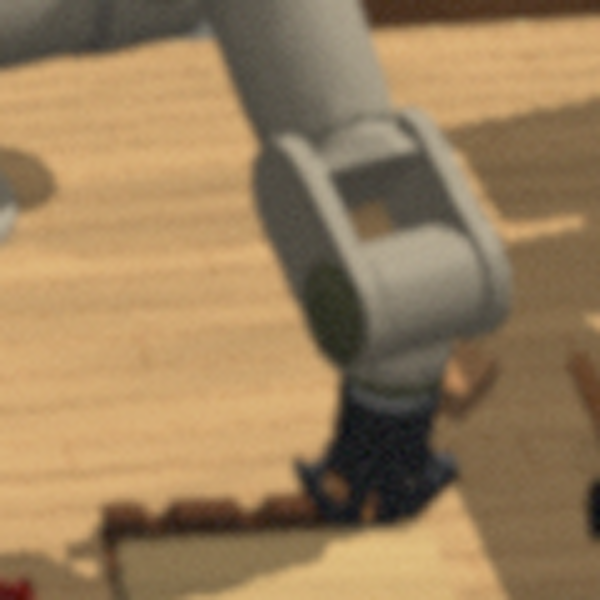

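Request:
{"api": "drive_tool", "payload": {"gripper": [1, 1, 0.9, 0.8, 0.7, 0.6, 0.5, 0.4, 0.4, 0.4, 0.4, 0.4, 0.4, 0.4, 0.4, 0.4], "offset": [[0.0015, 0, 0], [0, -0.002, 0], [0, 0, 0], [0, 0, 0], [0, 0, 0], [0, 0, 0], [0, 0, 0], [0, 0, 0], [0, 0, 0], [0, 0, 0], [0, -0.01, 0], [0, -0.02, 0], [0, -0.03, 0], [0, -0.03, 0], [0, -0.03, 0], [0, -0.03, 0.02]], "turn": [0, 0, 0, 0, 0, 0, 0, 0, 0, 0, 0, 0, 0, 0, 0, 0]}}

```text
time_s: 19.75
eef_pos: [558.3, 302.5, 175.4]
ee_rot: [-0.513, 0.514, 0.487, -0.486]
force: [0.5, -0.1, 0.3]
grip_width: 0.602
```

Request:
{"api": "drive_tool", "payload": {"gripper": [1, 1, 1, 1, 1, 1, 1, 1], "offset": [[0, 0, 0.035], [0, 0, 0.035], [0, 0, 0.035], [0, 0, 0.035], [0, 0, 0.035], [0, 0, 0], [0, 0, 0], [0, 0, 0]], "turn": [0, 0, 0, 0, 0, 0, 0, 0]}}

```text
time_s: 20.42
eef_pos: [382.7, 312.7, 174.1]
ee_rot: [-0.513, 0.513, 0.487, -0.486]
force: [0.4, -0.1, 0.1]
grip_width: -0.005
```

```bash
python3 -c "
from h import *
p,d=ctrl.capture('scene');crop('scene',p,(320,110,440,230),'b7',5)
for k in 'turner3_handle turner3_tip'.split():
    r=ctrl.pinpoint('scene',k)
    print(k,[(round(a['score'],2),cam2w('scene',a['centre']).round(0).tolist()) for a in r[:4]])
p,d=ctrl.capture('top');crop('top',p,(200,140,330,270),'b8',4)
for k in 'turner3_handle turner3_tip'.split():
    r=ctrl.pinpoint('top',k)
    print(k,[(round(a['score'],2),cam2w('top',a['centre']).round(0).tolist()) for a in r[:4]])
s,M=tool();plan(*s['eef_pos'],RY+90)
"
```

```text
turner3_handle [(0.61, [512.0, 307.0, 41.0])]
turner3_tip [(0.71, [564.0, -509.0, 1.0])]
turner3_handle [(0.72, [512.0, 306.0, 38.0])]
turner3_tip []
t 20.72 pos [382.4 312.4 173.1] yaw 86.92 tilt -1.0 F [ 0.  -1.3  0.1] grip -0.001
 now-axes shift [0. 0. 0.] turn 0.02
 after-turn shift [ 0. -0.  0.]
```

View pics/b7.png

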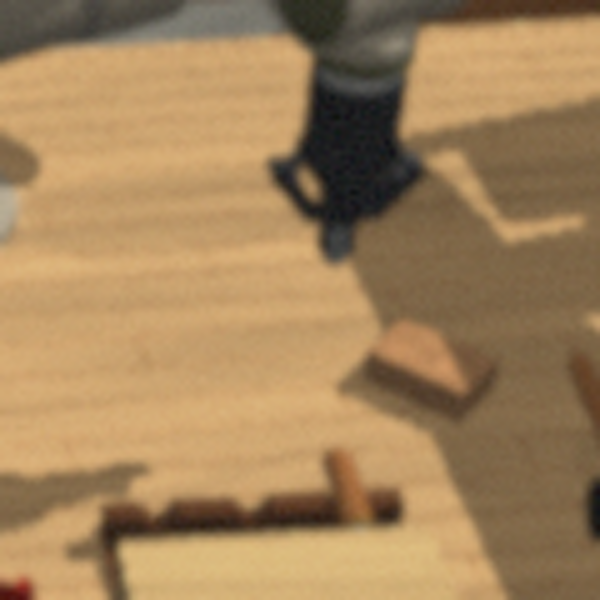

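View pics/b8.png

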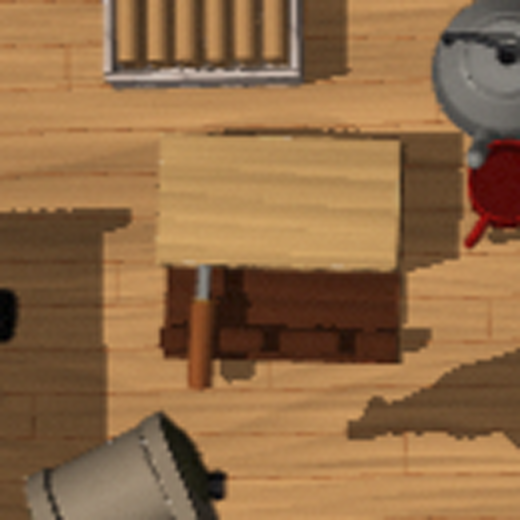

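Turner3's handle lies in groove2 (top crop 200,345), shaft still showing; handle centre ~ rack x −84. Push its butt home with shut fingers.

```bash
python3 -c "
from h import *
g=Rk(-155,78);plan(g[0],g[1],39.5,RY+90);g=Rk(-94,78);print(g)"
```

```text
t 20.72 pos [382.4 312.4 173.1] yaw 86.92 tilt -1.0 F [ 0.  -1.3  0.1] grip -0.001
 now-axes shift [ 0.0017  0.1336 -0.059 ] turn 0.02
 after-turn shift [ 0.0017  0.1336 -0.059 ]
[502.3557004  307.66926871]
```

Request:
{"api": "drive_tool", "payload": {"gripper": [1, 1, 1, 1, 1, 1, 1, 1, 1, 1, 1, 1, 1, 1, 1, 1, 1, 1], "offset": [[0.0015, 0, -0.029], [0, 0, -0.03], [0, 0.03, 0], [0, 0.03, 0], [0, 0.03, 0], [0, 0.03, 0], [0, 0.012, 0], [0, 0, 0], [0, 0, -0.01], [0, 0, -0.01], [0, 0, -0.006], [0, 0, -0.006], [0, 0, -0.006], [0, 0, -0.006], [0, 0, -0.006], [0, 0, -0.004], [0, 0, 0], [0, 0, 0]], "turn": [0, 0, 0, 0, 0, 0, 0, 0, 0, 0, 0, 0, 0, 0, 0, 0, 0, 0]}}

```text
time_s: 22.22
eef_pos: [495.3, 307.9, 41.2]
ee_rot: [-0.513, 0.513, 0.487, -0.486]
force: [0.1, -0.4, -0.6]
grip_width: -0.001
```

```bash
python3 -c "
from h import *
g=Rk(-91,78);plan(g[0],g[1],39.5,RY+90)
p,d=ctrl.capture('top');crop('top',p,(200,140,330,270),'c1',4)
p,d=ctrl.capture('scene');crop('scene',p,(320,110,440,230),'c2',5)
for k in 'turner3_handle'.split():
    r=ctrl.pinpoint('scene',k)
    print(k,[(round(a['score'],2),cam2w('scene',a['centre']).round(0).tolist()) for a in r[:4]])
"
```

```text
t 22.22 pos [495.3 307.9  41.2] yaw 86.95 tilt -1.0 F [ 0.1 -0.4 -0.6] grip -0.001
 now-axes shift [ 0.0001  0.0017 -0.01  ] turn 0.05
 after-turn shift [ 0.0001  0.0017 -0.01  ]
turner3_handle [(0.47, [554.0, 306.0, 41.0])]
```

View pics/c2.png

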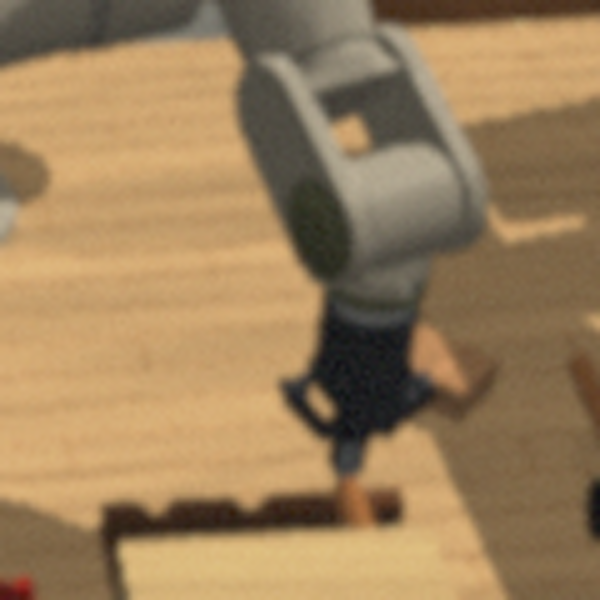

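View pics/c1.png

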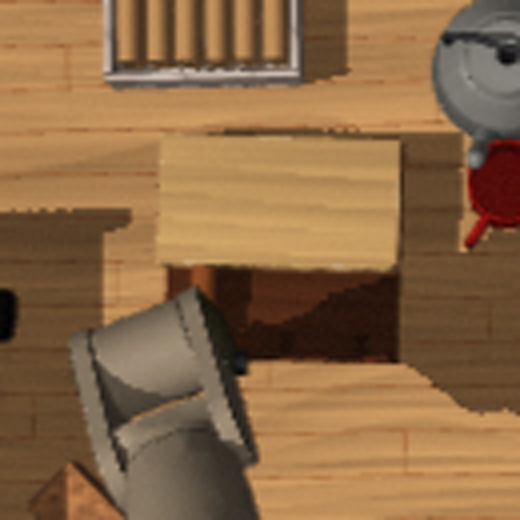

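Request:
{"api": "drive_tool", "payload": {"gripper": [1, 1, 1, 1, 1], "offset": [[0, 0, -0.002], [0, 0, -0.002], [0, 0, -0.002], [0, 0, 0], [0, 0, 0]], "turn": [0, 0, 0, 0, 0]}}

```text
time_s: 22.78
eef_pos: [501.1, 307.7, 41.3]
ee_rot: [-0.513, 0.513, 0.487, -0.486]
force: [0.1, -0.0, -0.2]
grip_width: 0.0
```

Request:
{"api": "drive_tool", "payload": {"gripper": [1, 1, 1, 1, 1], "offset": [[0, 0, -0.002], [0, 0, 0], [0, 0, 0], [0, 0, 0], [0, 0, 0]], "turn": [0, 0, 0, 0, 0]}}

```text
time_s: 23.2
eef_pos: [502.9, 307.6, 41.3]
ee_rot: [-0.513, 0.513, 0.487, -0.486]
force: [0.3, 0.1, -0.0]
grip_width: 0.001
```

```bash
python3 -c "
from h import *
s,M=tool();print(s['eef_pos'],s['force'])
p,d=ctrl.capture('top');crop('top',p,(210,180,290,240),'c3',8)
p,d=ctrl.capture('scene')
for k in 'turner3_handle'.split():
    r=ctrl.pinpoint('scene',k)
    print(k,[(round(a['score'],2),cam2w('scene',a['centre']).round(0).tolist()) for a in r[:4]])
"
```

```text
[502.93846632 307.61908877  41.3303721 ] [ 0.3049396   0.09623549 -0.023883  ]
turner3_handle [(0.62, [557.0, 544.0, 2.0]), (0.53, [559.0, 303.0, 40.0])]
```

View pics/c3.png

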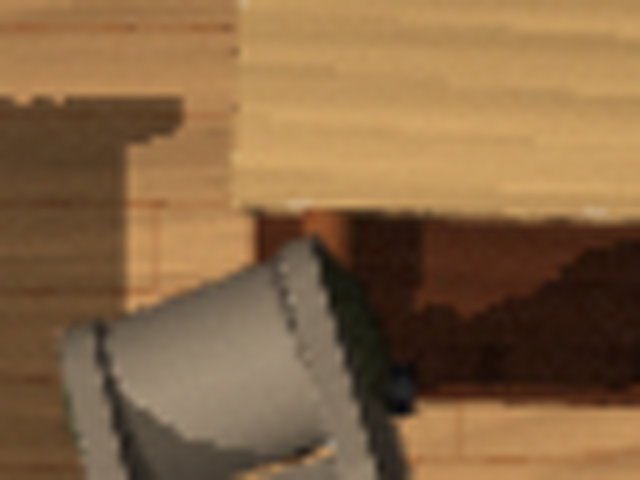

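Request:
{"api": "drive_tool", "payload": {"gripper": [1, 1, 1, 1, 1, 1, 1], "offset": [[0, 0, 0.015], [0, 0, 0.03], [0, 0, 0.03], [0, -0.035, 0.03], [0, -0.035, 0.02], [0, -0.035, 0], [0, -0.025, 0]], "turn": [0, 0, 0, 0, 0, 0, 0]}}

```text
time_s: 23.93
eef_pos: [380.4, 314.6, 171.1]
ee_rot: [-0.512, 0.513, 0.488, -0.486]
force: [0.3, 1.1, 1.3]
grip_width: -0.002
```

```bash
python3 -c "
from h import *
p,d=ctrl.capture('top');crop('top',p,(210,160,310,250),'c4',7)
for n in('top','scene'):
  if n=='scene': p,d=ctrl.capture('scene')
  for k in 'turner3_handle turner2_handle turner2_tip'.split():
    r=ctrl.pinpoint(n,k)
    print(k,[(round(a['score'],2),cam2w(n,a['centre']).round(0).tolist()) for a in r[:4]])
  for k in ['turner3']:
    for r in ctrl.regions_of(n,k)[:3]:
        m=r['mask'];P=cloud(n,d)[m];P=P[abs(P[:,2]-40)<25]
        if len(P):print(k,r['score'],m.sum(),P.mean(0).round(),P.min(0).round(),P.max(0).round())
s,M=tool();plan(*s['eef_pos'],RY+90)
print(Rk(-37-44,78))
"
```

```text
turner3_handle [(0.43, [557.0, 304.0, 36.0])]
turner2_handle [(0.8, [591.0, -216.0, 45.0])]
turner2_tip [(0.72, [437.0, -238.0, 35.0]), (0.33, [587.0, -205.0, -1.0])]
turner3 0.56 359 [ 517. -226.   44.] [ 432. -260.   17.] [ 628. -203.   65.]
turner3 0.55 121 [555. 302.  47.] [517. 291.  36.] [595. 318.  61.]
turner3_handle [(0.61, [557.0, 302.0, 39.0])]
turner2_handle [(0.46, [584.0, -212.0, 46.0])]
turner2_tip [(0.58, [566.0, -510.0, -1.0]), (0.53, [429.0, -235.0, 36.0])]
turner3 0.74 257 [ 518. -226.   46.] [ 428. -258.   15.] [ 629. -202.   64.]
t 24.43 pos [380.7 313.9 167.1] yaw 86.95 tilt -1.0 F [ 0.5 -0.1  0.5] grip 0.002
 now-axes shift [0. 0. 0.] turn 0.05
 after-turn shift [ 0. -0.  0.]
[515.33667712 306.96624414]
```

View pics/c4.png

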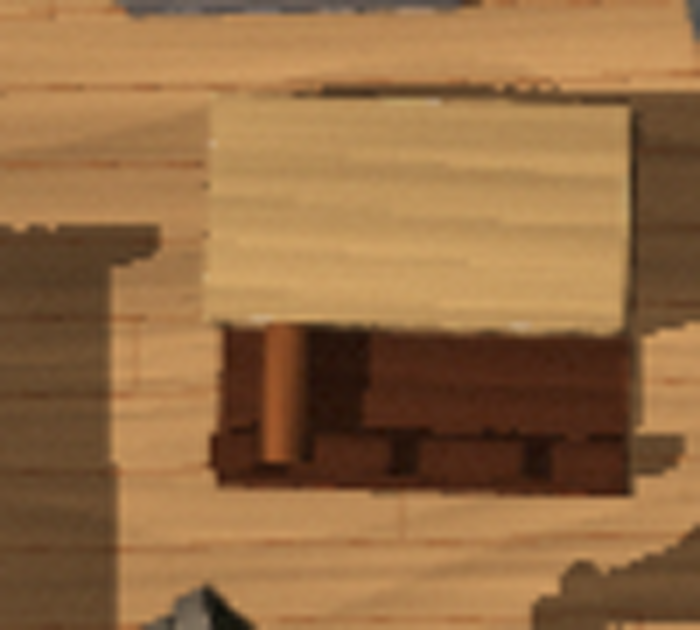

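Turner3 is home: handle butt at (283,463) inside the rest, its front under the hood, no steel showing. Now turner2.

Request:
{"api": "drive_tool", "payload": {"gripper": [0.3, 0.3, 0.3, 0.3, 0.3, 0.3, 0.3, 0.3, 0.3, 0.3, 0.3, 0.3, 0.3, 0.3, 0.3, 0.3, 0.3, 0.3, 0.3, 0.3], "offset": [[0, -0.01, 0], [0, -0.01, 0], [0, -0.01, 0], [0, 0, 0], [0, 0, 0], [0, 0, 0], [0, 0, 0], [0, 0, 0], [0, 0, 0], [0, 0, 0], [0, 0, 0], [0, 0, 0], [0, 0, 0], [0, 0, 0], [0, 0, 0], [0, 0, 0], [0, 0, 0], [0, 0, 0], [0, 0, 0], [0, 0, 0]], "turn": [7.1, 7.1, 7.1, 7.1, 7.1, 7.1, 7.1, 7.1, 7.1, 7.1, 7.1, 7.1, 7.1, 7.1, 7.1, 7.1, 7.1, 7.1, 7.1, 7.1]}}

```text
time_s: 26.1
eef_pos: [380.9, 314.0, 197.4]
ee_rot: [-0.626, 0.626, -0.329, 0.328]
force: [-0.4, -0.0, -0.5]
grip_width: 0.703
```

Request:
{"api": "drive_tool", "payload": {"gripper": [0.3, 0.3, 0.3, 0.3, 0.3], "offset": [[0, 0, 0], [0, 0, 0], [0, 0, 0], [0, 0, 0], [0, 0, 0]], "turn": [7, 7, 7, 7, 0]}}

```text
time_s: 26.52
eef_pos: [380.9, 314.0, 197.5]
ee_rot: [-0.528, 0.529, -0.47, 0.47]
force: [-0.2, 0.3, -0.0]
grip_width: 0.697
```

```bash
python3 -c "
from h import *
g=V(-69,-9);print(g);plan(g[0],g[1],180,VY-90)"
```

```text
[ 522.39603163 -226.08308559]
t 26.52 pos [380.9 314.  197.5] yaw -83.3 tilt -1.0 F [-0.2  0.3 -0. ] grip 0.697
 now-axes shift [0.5529 0.0175 0.0776] turn -0.25
 after-turn shift [0.5533 0.0175 0.0751]
```

Request:
{"api": "drive_tool", "payload": {"gripper": [0.3, 0.3, 0.3, 0.3, 0.3, 0.3, 0.3, 0.3, 0.3, 0.3, 0.3, 0.3, 0.3, 0.3, 0.3, 0.3, 0.3, 0.3, 0.3, 0.3], "offset": [[0.0307, 0, 0.0042], [0.0307, 0, 0.0042], [0.0307, 0, 0.0042], [0.0307, 0, 0.0042], [0.0307, 0, 0.0042], [0.0307, 0, 0.0042], [0.0307, 0, 0.0042], [0.0307, 0, 0.0042], [0.0307, 0, 0.0042], [0.0307, 0, 0.0042], [0.0307, 0, 0.0042], [0.0307, 0, 0.0042], [0.0307, 0, 0.0042], [0.0307, 0, 0.0042], [0.0307, 0, 0.0042], [0.0307, 0, 0.0042], [0.0307, 0, 0.0042], [0.0307, 0, 0.004], [0, 0.03, 0], [0, 0, 0]], "turn": [-0.25, 0, 0, 0, 0, 0, 0, 0, 0, 0, 0, 0, 0, 0, 0, 0, 0, 0, 0, 0]}}

```text
time_s: 28.18
eef_pos: [523.2, -224.9, 163.0]
ee_rot: [-0.531, 0.531, -0.47, 0.464]
force: [-1.4, 1.1, -1.8]
grip_width: 0.697
```

```bash
python3 -c "
from h import *
g=V(-69,-9);plan(g[0],g[1],26,VY-90)
p,d=ctrl.capture('scene');crop('scene',p,(200,130,360,260),'d1',4)
for k in 'turner2_handle turner2_tip jaw_knob'.split():
    r=ctrl.pinpoint('scene',k)
    print(k,[(round(a['score'],2),cam2w('scene',a['centre']).round(0).tolist()) for a in r[:4]])"
```

```text
t 28.18 pos [ 523.2 -224.9  163. ] yaw -82.7 tilt -1.0 F [-1.4  1.1 -1.8] grip 0.697
 now-axes shift [ 1.90e-03  1.37e-01 -1.00e-04] turn 0.35
 after-turn shift [ 0.0011  0.137  -0.0009]
turner2_handle [(0.78, [587.0, -213.0, 41.0])]
turner2_tip [(0.81, [428.0, -236.0, 36.0]), (0.69, [565.0, -509.0, -1.0])]
jaw_knob [(0.78, [641.0, -170.0, 91.0]), (0.51, [591.0, -207.0, 4.0])]
```

View pics/d1.png

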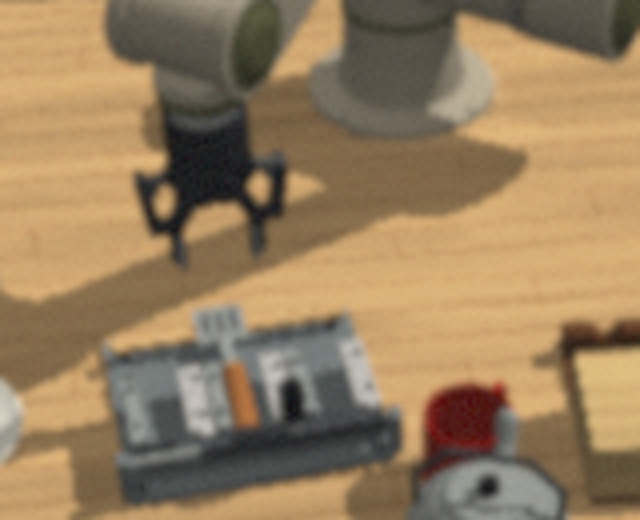

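Turner2 is unmoved at its station (crop 240,390), gripper above its shaft. Descend, grip, lift.

Request:
{"api": "drive_tool", "payload": {"gripper": [0.3, 0.3, 0.3, 0.3, 0.3, 0.3, 0.3, 1, 1, 1, 1, 1, 1, 1], "offset": [[0, 0.025, -0.001], [0, 0.025, 0], [0, 0.025, 0], [0, 0.025, 0], [0, 0.022, 0], [0, 0.014, 0], [0, 0, 0], [0, 0, 0], [0, 0, 0], [0, 0, 0], [0, 0, 0], [0, 0, 0], [0, 0, 0], [0, 0, 0]], "turn": [0.3, 0, 0, 0, 0, 0, 0, 0, 0, 0, 0, 0, 0, 0], "force": 80}}

```text
time_s: 29.55
eef_pos: [524.5, -225.1, 33.5]
ee_rot: [0.529, -0.529, 0.468, -0.47]
force: [-1.1, 2.0, 7.1]
grip_width: 0.116
```

Request:
{"api": "drive_tool", "payload": {"gripper": [1, 1, 1, 1, 1, 1, 1, 1], "offset": [[0, -0.01, 0], [0, -0.015, 0], [0, -0.02, 0], [0, -0.025, 0], [0, -0.03, 0], [0, -0.03, 0], [0, -0.02, 0], [0, 0, 0]], "turn": [0, 0, 0, 0, 0, 0, 0, 0]}}

```text
time_s: 30.22
eef_pos: [525.3, -225.7, 187.4]
ee_rot: [0.53, -0.529, 0.466, -0.472]
force: [0.0, -0.0, -0.4]
grip_width: 0.115
```

```bash
python3 -c "
from h import *
s,M=tool();plan(*s['eef_pos'],RY+90)
p,d=ctrl.capture('scene');crop('scene',p,(200,130,360,260),'d2',4)
for k in 'turner2_handle turner2_tip'.split():
    r=ctrl.pinpoint('scene',k)
    print(k,[(round(a['score'],2),cam2w('scene',a['centre']).round(0).tolist()) for a in r[:4]])"
```

```text
t 30.22 pos [ 525.3 -225.7  187.4] yaw -83.08 tilt -1.0 F [ 0.  -0.  -0.4] grip 0.115
 now-axes shift [0. 0. 0.] turn -169.98
 after-turn shift [ 0. -0.  0.]
turner2_handle [(0.69, [585.0, -216.0, 199.0]), (0.54, [589.0, -218.0, 186.0])]
turner2_tip [(0.45, [429.0, -237.0, 188.0])]
```

View pics/d2.png

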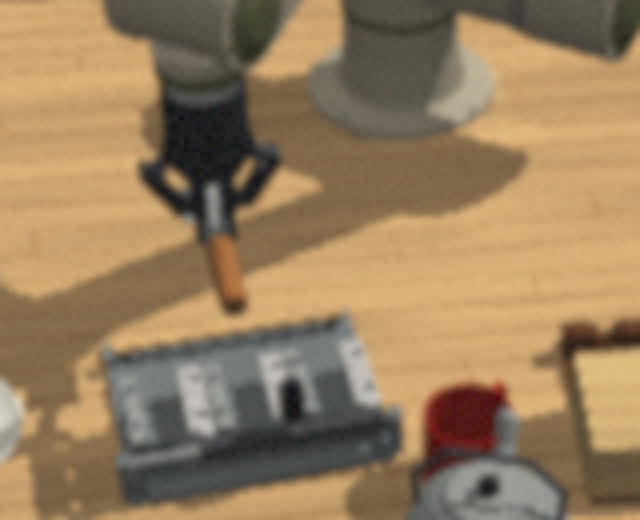

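Turner2 is up and level. Turn end for end, carry to bay 0.

Request:
{"api": "drive_tool", "payload": {"gripper": [1, 1, 1, 1, 1, 1, 1, 1, 1, 1, 1, 1, 1, 1, 1, 1, 1, 1, 1, 1], "offset": [[0, 0, 0], [0, 0, 0], [0, 0, 0], [0, 0, 0], [0, 0, 0], [0, 0, 0], [0, 0, 0], [0, 0, 0], [0, 0, 0], [0, 0, 0], [0, 0, 0], [0, 0, 0], [0, 0, 0], [0, 0, 0], [0, 0, 0], [0, 0, 0], [0, 0, 0], [0, 0, 0], [0, 0, 0], [0, 0, 0]], "turn": [-6, -7, -7, -7, -7, -7, -7, -7, -7, -7, -7, -7, -7, -7, -7, -7, -7, -7, -7, -7]}}

```text
time_s: 32.03
eef_pos: [523.3, -224.4, 180.2]
ee_rot: [0.625, -0.623, -0.333, 0.334]
force: [0.2, -0.4, -1.9]
grip_width: 0.113
```

Request:
{"api": "drive_tool", "payload": {"gripper": [1, 1, 1, 1, 1, 1], "offset": [[0, 0, 0], [0, 0, 0], [0, 0, 0], [0, 0, 0], [0, 0, 0], [0, 0, 0]], "turn": [-7, -7, -7, -7, -3, 0]}}

```text
time_s: 32.53
eef_pos: [523.4, -224.5, 180.3]
ee_rot: [0.514, -0.512, -0.487, 0.487]
force: [0.3, -0.3, -1.9]
grip_width: 0.113
```

```bash
python3 -c "
from h import *
g=Rk(-145,-78);print(g);plan(g[0],g[1],175,RY+90)
p,d=ctrl.capture('scene');crop('scene',p,(200,130,360,260),'d3',4)"
```

```text
[442.99403539 154.6555676 ]
t 32.53 pos [ 523.4 -224.5  180.3] yaw 87.01 tilt -1.0 F [ 0.3 -0.3 -1.9] grip 0.113
 now-axes shift [0.3744 0.0062 0.1   ] turn 0.11
 after-turn shift [0.3742 0.0053 0.1007]
```

View pics/d3.png

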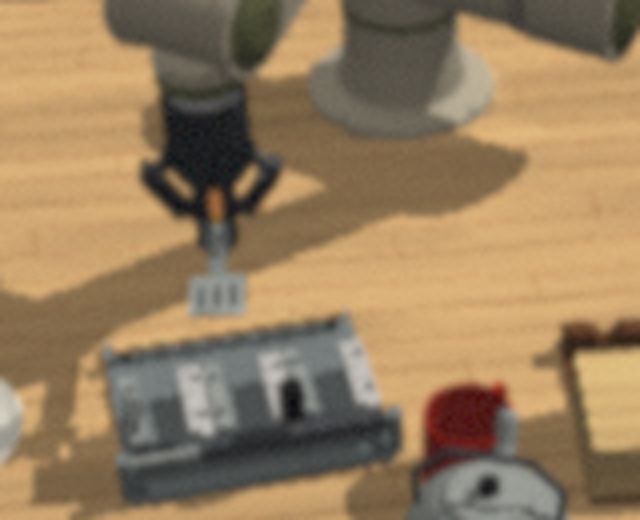

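The turner points blade-first away from the robot, level. Carry it over.

Request:
{"api": "drive_tool", "payload": {"gripper": [1, 1, 1, 1, 1, 1, 1, 1, 1, 1, 1, 1, 1, 1, 1], "offset": [[0.0312, 0, 0.0084], [0.0312, 0, 0.0084], [0.0312, 0, 0.0084], [0.0312, 0, 0.0084], [0.0312, 0, 0.0084], [0.0312, 0, 0.0084], [0.0312, 0, 0.0084], [0.0312, 0, 0.0084], [0.0312, 0, 0.0084], [0.0312, 0, 0.0084], [0.0312, 0, 0.0084], [0.0312, 0, 0.0084], [0, 0, 0], [0, 0, 0], [0, 0, 0]], "turn": [0, 0, 0, 0, 0, 0, 0, 0, 0, 0, 0, 0, 0, 0, 0]}}

```text
time_s: 33.83
eef_pos: [443.4, 154.1, 181.5]
ee_rot: [0.514, -0.513, -0.486, 0.486]
force: [0.4, -0.9, -1.6]
grip_width: 0.114
```

```bash
python3 -c "
from h import *
g=Rk(-145,-78);plan(g[0],g[1],43,RY+90)
p,d=ctrl.capture('scene');crop('scene',p,(280,100,440,240),'d4',4)
for n in ('scene','top'):
  if n=='top': p,d=ctrl.capture(n);crop(n,p,(200,140,330,270),'d5',4)
  for k in 'turner2_handle turner2_tip turner3_handle'.split():
    r=ctrl.pinpoint(n,k)
    print(k,[(round(a['score'],2),cam2w(n,a['centre']).round(0).tolist()) for a in r[:4]])"
```

```text
t 33.83 pos [443.4 154.1 181.5] yaw 86.85 tilt -1.0 F [ 0.4 -0.9 -1.6] grip 0.114
 now-axes shift [0.0006 0.1385 0.0003] turn -0.05
 after-turn shift [0.0005 0.1385 0.0004]
turner2_handle [(0.68, [381.0, 158.0, 192.0])]
turner2_tip [(0.49, [538.0, 149.0, 185.0])]
turner3_handle [(0.39, [561.0, 304.0, 36.0])]
turner2_handle [(0.67, [384.0, 157.0, 196.0])]
turner2_tip [(0.63, [542.0, 146.0, 186.0])]
turner3_handle [(0.75, [522.0, 307.0, 37.0]), (0.59, [562.0, 303.0, 39.0])]
```

View pics/d4.png

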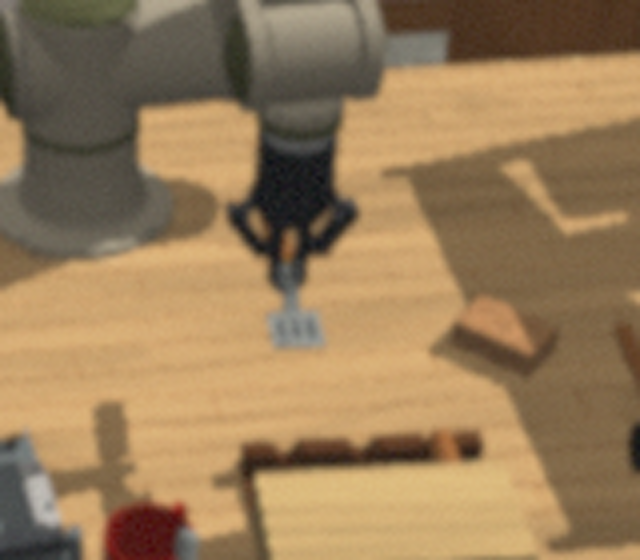

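View pics/d5.png

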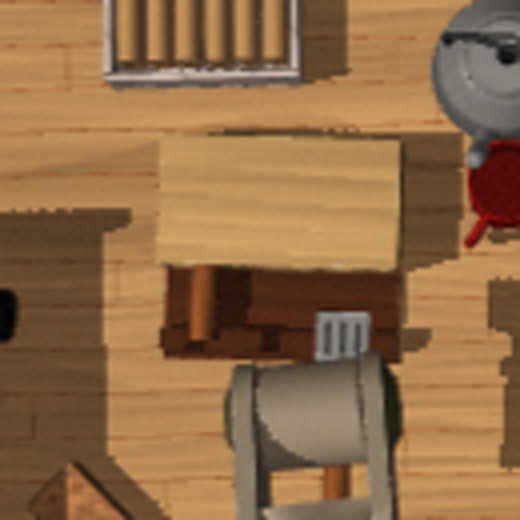

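Aligned with bay 0 (blade at top crop 343,335). Lower to crossing height and slide in.

Request:
{"api": "drive_tool", "payload": {"gripper": [1, 1, 1, 1, 1, 1, 1, 1, 1, 1, 1, 1, 1, 1, 1, 1, 1, 1, 1, 1], "offset": [[0, 0.025, 0], [0, 0.025, 0], [0, 0.025, 0], [0, 0.025, 0], [0, 0.02, 0], [0, 0.012, 0], [0, 0.0045, 0], [0, 0, 0], [0, 0, 0], [0, 0, -0.01], [0, 0, -0.01], [0, 0, -0.01], [0, 0, -0.01], [0, 0, -0.01], [0, 0, -0.01], [0, 0, -0.01], [0, 0, -0.01], [0, 0, -0.01], [0, 0, -0.01], [0, 0, 0]], "turn": [0, 0, 0, 0, 0, 0, 0, 0, 0, 0, 0, 0, 0, 0, 0, 0, 0, 0, 0, 0]}}

```text
time_s: 35.9
eef_pos: [545.3, 148.9, 46.7]
ee_rot: [-0.513, 0.514, 0.487, -0.485]
force: [0.0, -0.1, -0.5]
grip_width: 0.115
```

```bash
python3 -c "
from h import *
g=Rk(-18,-78);plan(g[0],g[1],24,RY+90)
p,d=ctrl.capture('scene');crop('scene',p,(280,100,440,240),'d6',4)
for k in 'turner2_handle turner2_tip turner3_handle'.split():
    r=ctrl.pinpoint('scene',k)
    print(k,[(round(a['score'],2),cam2w('scene',a['centre']).round(0).tolist()) for a in r[:4]])"
```

```text
t 35.9 pos [545.3 148.9  46.7] yaw 86.88 tilt -1.0 F [ 0.  -0.1 -0.5] grip 0.115
 now-axes shift [ 0.0002  0.0228 -0.0245] turn -0.02
 after-turn shift [ 0.0002  0.0227 -0.0246]
turner2_handle [(0.41, [482.0, 157.0, 57.0])]
turner2_tip []
turner3_handle [(0.4, [562.0, 303.0, 39.0]), (0.34, [557.0, 548.0, -2.0]), (0.3, [794.0, -9.0, -6.0])]
```

View pics/d6.png

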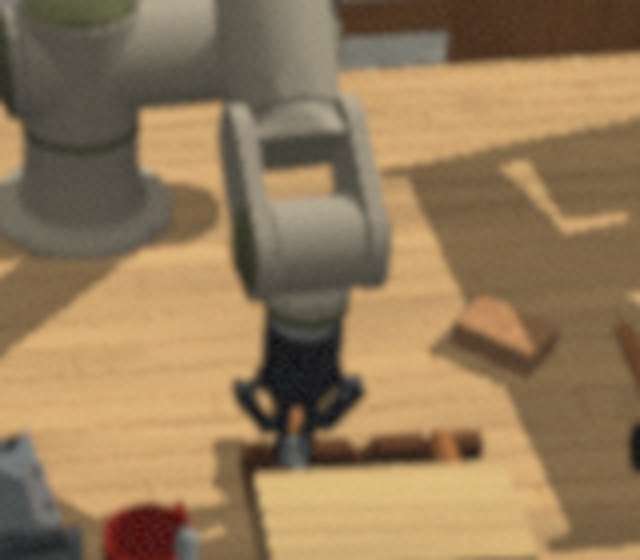

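Request:
{"api": "drive_tool", "payload": {"gripper": [1, 1, 1, 1, 1, 1, 1, 1, 1, 1, 1, 1], "offset": [[0, 0.005, 0], [0, 0.005, 0], [0, 0, -0.008], [0, 0, -0.008], [0, 0, -0.008], [0, 0, 0], [0, 0.004, 0], [0, 0.004, 0], [0, 0.003, 0], [0, 0, 0], [0, 0, 0], [0, 0, 0]], "turn": [0, 0, 0, 0, 0, 0, 0, 0, 0, 0, 0, 0]}}

```text
time_s: 37.1
eef_pos: [566.9, 147.6, 25.4]
ee_rot: [-0.513, 0.513, 0.486, -0.487]
force: [-6.7, -3.0, 12.1]
grip_width: 0.113
```

Seated (12 N up at the expected height). Release, rise, back off and shut the fingers.

Request:
{"api": "drive_tool", "payload": {"gripper": [1, 1, 0.9, 0.8, 0.7, 0.6, 0.5, 0.4, 0.4, 0.4, 0.4, 0.4, 0.4, 0.4, 0.4, 0.4], "offset": [[-0.0005, -0.002, 0], [0, 0, 0], [0, 0, 0], [0, 0, 0], [0, 0, 0], [0, 0, 0], [0, 0, 0], [0, 0, 0], [0, 0, 0], [0, 0, 0], [0, -0.01, 0], [0, -0.02, 0], [0, -0.03, 0], [0, -0.03, 0], [0, -0.03, 0], [0, -0.03, 0.02]], "turn": [0, 0, 0, 0, 0, 0, 0, 0, 0, 0, 0, 0, 0, 0, 0, 0]}}

```text
time_s: 38.43
eef_pos: [548.7, 147.9, 178.6]
ee_rot: [-0.513, 0.514, 0.487, -0.485]
force: [0.1, -0.1, -0.4]
grip_width: 0.598
```

Request:
{"api": "drive_tool", "payload": {"gripper": [1, 1, 1, 1, 1, 1, 1, 1], "offset": [[0, 0, 0.035], [0, 0, 0.035], [0, 0, 0.035], [0, 0, 0.035], [0, 0, 0.025], [0, 0, 0], [0, 0, 0], [0, 0, 0]], "turn": [0, 0, 0, 0, 0, 0, 0, 0]}}

```text
time_s: 39.1
eef_pos: [383.4, 157.3, 177.1]
ee_rot: [-0.513, 0.514, 0.487, -0.486]
force: [1.1, 0.6, 0.6]
grip_width: 0.001
```

```bash
python3 -c "
from h import *
p,d=ctrl.capture('scene');crop('scene',p,(320,110,440,230),'e1',5)
for n in ('scene','top'):
  if n=='top': p,d=ctrl.capture(n);crop(n,p,(200,140,330,270),'e2',4)
  for k in 'turner2_handle turner3_handle'.split():
    r=ctrl.pinpoint(n,k)
    print(k,[(round(a['score'],2),cam2w(n,a['centre']).round(0).tolist()) for a in r[:4]])
g=Rk(-155,-78);plan(g[0],g[1],39.5,RY+90)
print(Rk(-84,-78))
"
```

```text
turner2_handle [(0.66, [505.0, 154.0, 34.0])]
turner3_handle [(0.57, [566.0, 304.0, 34.0]), (0.29, [587.0, -207.0, 3.0])]
turner2_handle [(0.74, [507.0, 150.0, 37.0])]
turner3_handle []
t 39.4 pos [382.9 157.2 176.3] yaw 86.89 tilt -1.0 F [-0.1  0.2  0.7] grip -0.002
 now-axes shift [ 0.0008  0.1368 -0.0502] turn -0.01
 after-turn shift [ 0.0007  0.1368 -0.0501]
[503.90477228 151.35676001]
```

View pics/e2.png

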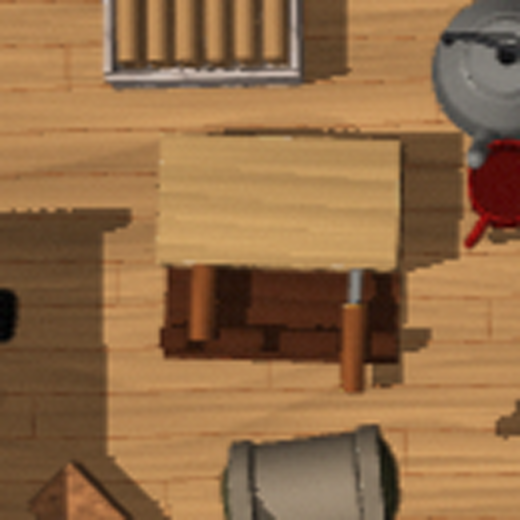

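View pics/e1.png

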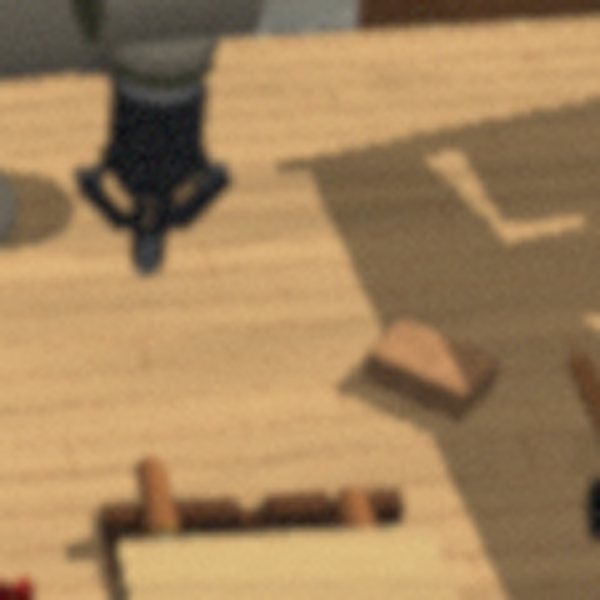

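Turner2 lies in groove0 (top crop 352,350), shaft still showing. Push home likewise.

Request:
{"api": "drive_tool", "payload": {"gripper": [1, 1, 1, 1, 1, 1, 1, 1, 1, 1, 1, 1, 1, 1, 1, 1, 1, 1], "offset": [[0.0007, 0, -0.025], [0, 0, -0.025], [0, 0.03, 0], [0, 0.03, 0], [0, 0.03, 0], [0, 0.03, 0], [0, 0.015, 0], [0, 0, 0], [0, 0, -0.01], [0, 0, -0.01], [0, 0, -0.006], [0, 0, -0.006], [0, 0, -0.006], [0, 0, -0.006], [0, 0, -0.006], [0, 0, -0.006], [0, 0, 0], [0, 0, 0]], "turn": [0, 0, 0, 0, 0, 0, 0, 0, 0, 0, 0, 0, 0, 0, 0, 0, 0, 0]}}

```text
time_s: 40.9
eef_pos: [489.0, 152.1, 41.4]
ee_rot: [-0.513, 0.514, 0.487, -0.486]
force: [-0.7, 0.7, -0.1]
grip_width: 0.001
```

```bash
python3 -c "
from h import *
g=Rk(-93.4,-78);plan(g[0],g[1],41,RY+90)
p,d=ctrl.capture('scene')
for k in 'turner2_handle'.split():
    r=ctrl.pinpoint('scene',k)
    print(k,[(round(a['score'],2),cam2w('scene',a['centre']).round(0).tolist()) for a in r[:4]])
"
```

```text
t 40.9 pos [489.  152.1  41.4] yaw 86.9 tilt -1.0 F [-0.7  0.7 -0.1] grip 0.001
 now-axes shift [ 0.      0.0004 -0.0055] turn -0.0
 after-turn shift [ 0.      0.0004 -0.0055]
turner2_handle [(0.59, [544.0, 151.0, 38.0])]
```

Request:
{"api": "drive_tool", "payload": {"gripper": [1, 1, 1, 1, 1, 1, 1, 1, 1, 1, 1, 1], "offset": [[0, 0, -0.002], [0, 0, -0.002], [0, 0, -0.002], [0, 0, 0], [0, 0, 0], [0, 0, 0.015], [0, 0, 0.03], [0, 0, 0.03], [0, -0.035, 0.03], [0, -0.035, 0.02], [0, -0.035, 0], [0, -0.04, 0]], "turn": [0, 0, 0, 0, 0, 0, 0, 0, 0, 0, 0, 0]}}

```text
time_s: 42.0
eef_pos: [370.9, 158.6, 184.3]
ee_rot: [0.513, -0.513, -0.486, 0.487]
force: [1.4, -0.5, -0.7]
grip_width: -0.002
```

```bash
python3 -c "
from h import *
p,d=ctrl.capture('top');crop('top',p,(210,160,310,250),'e4',7)
for n in('top','scene'):
  if n=='scene': p,d=ctrl.capture('scene');crop('scene',p,(320,170,440,260),'e5',6)
  for k in 'turner3_handle turner2_handle jaw_knob'.split():
    r=ctrl.pinpoint(n,k)
    print(k,[(round(a['score'],2),cam2w(n,a['centre']).round(0).tolist()) for a in r[:4]])
g=V(57,31.5);plan(g[0],g[1],180,VY-90)
"
```

```text
turner3_handle [(0.52, [563.0, 302.0, 35.0])]
turner2_handle [(0.65, [553.0, 150.0, 38.0]), (0.65, [556.0, 549.0, -1.0])]
jaw_knob [(0.83, [646.0, -166.0, 92.0])]
turner3_handle [(0.5, [561.0, 303.0, 38.0])]
turner2_handle [(0.59, [546.0, 151.0, 38.0]), (0.42, [667.0, -9.0, -1.0])]
jaw_knob [(0.66, [639.0, -169.0, 92.0])]
t 42.4 pos [372.  158.4 181.9] yaw 86.9 tilt -1.0 F [ 0.2 -1.   0.1] grip 0.002
 now-axes shift [-0.3139  0.0014 -0.288 ] turn 169.95
 after-turn shift [0.3594 0.0019 0.2288]
```

View pics/e4.png

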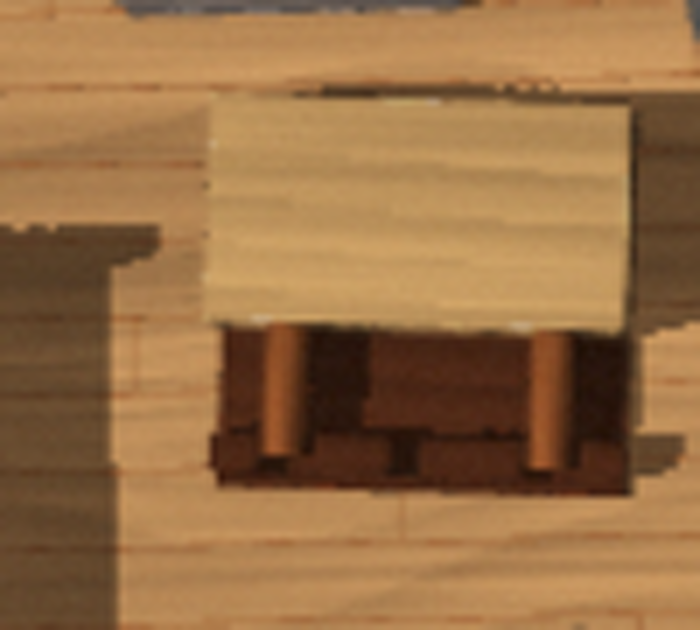

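View pics/e5.png

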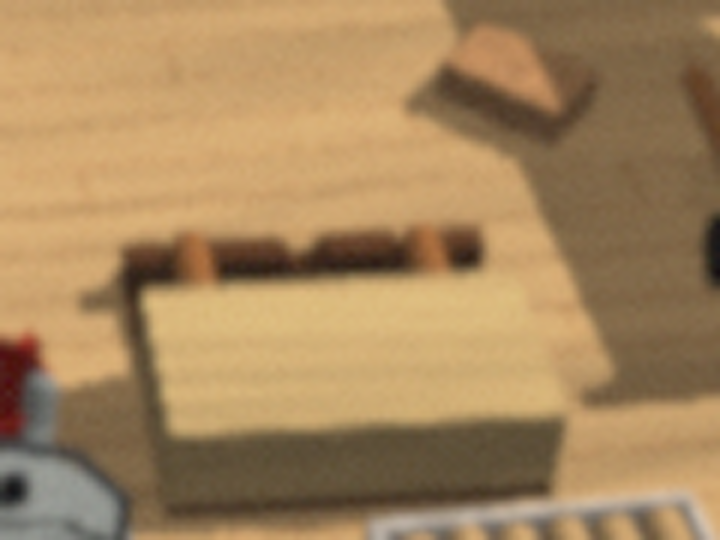

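Both handles reach under the hood with no steel visible. Turner3 has slid ~5 mm deeper since (butt row 455 vs 463), fine. For margin I push turner2 4 mm further.

```bash
python3 -c "
from h import *
g=Rk(-110,-78);plan(g[0],g[1],41,RY+90)"
```

```text
t 42.4 pos [372.  158.4 181.9] yaw 86.9 tilt -1.0 F [ 0.2 -1.   0.1] grip 0.002
 now-axes shift [ 0.0002  0.1407 -0.1065] turn -0.0
 after-turn shift [ 1.000e-04  1.409e-01 -1.061e-01]
```

Request:
{"api": "drive_tool", "payload": {"gripper": [1, 1, 1, 1, 1, 1, 1, 1, 1, 1, 1, 1, 1, 1, 1, 1, 1, 1, 1], "offset": [[0, 0, -0.03], [0, 0, -0.03], [0, 0.03, -0.006], [0, 0.03, 0], [0, 0.03, 0], [0, 0.03, 0], [0, 0.02, 0], [0, 0, -0.01], [0, 0, -0.01], [0, 0, -0.01], [0, 0, -0.01], [0, 0, -0.005], [0, 0, -0.005], [0, 0, -0.004], [0, 0, -0.003], [0, 0, -0.002], [0, 0, -0.002], [0, 0, 0], [0, 0, 0]], "turn": [0, 0, 0, 0, 0, 0, 0, 0, 0, 0, 0, 0, 0, 0, 0, 0, 0, 0, 0]}}

```text
time_s: 43.98
eef_pos: [499.3, 151.7, 43.1]
ee_rot: [-0.513, 0.513, 0.486, -0.486]
force: [-0.5, 0.3, -0.5]
grip_width: -0.0
```

```bash
python3 -c "
from h import *
g=Rk(-89.5,-78);plan(g[0],g[1],41,RY+90)"
```

```text
t 43.98 pos [499.3 151.7  43.1] yaw 86.91 tilt -1.0 F [-0.5  0.3 -0.5] grip -0.0
 now-axes shift [-0.0001  0.0021  0.0009] turn 0.01
 after-turn shift [-0.0001  0.0021  0.0009]
```

Request:
{"api": "drive_tool", "payload": {"gripper": [1, 1, 1, 1, 1, 1, 1, 1, 1, 1, 1, 1, 1, 1, 1, 1, 1, 1, 1, 1], "offset": [[0, 0, 0.015], [0, 0, 0.03], [0, 0, 0.03], [0, -0.035, 0.03], [0, -0.035, 0.02], [0, -0.035, 0], [0, -0.04, 0], [0, 0, 0], [0, 0, 0], [0, 0, 0], [0, 0, 0], [0, 0, 0], [0, 0, 0], [0, 0, 0], [0, 0, 0], [0, 0, 0], [0, 0, 0], [0, 0, 0], [0, 0, 0], [0, 0, 0]], "turn": [0, 0, 0, 0, 0, 0, 0, 7, 7, 7, 7, 7, 7, 7, 7, 7, 7, 7, 7, 7]}}

```text
time_s: 45.65
eef_pos: [377.3, 158.3, 184.8]
ee_rot: [0.707, -0.707, 0.027, -0.028]
force: [-0.7, -0.0, -0.5]
grip_width: -0.002
```

Request:
{"api": "drive_tool", "payload": {"gripper": [0, 0, 0, 0, 0, 0, 0, 0, 0, 0, 0, 0, 0], "offset": [[0, 0, 0], [0, 0, 0], [0, 0, 0], [0, 0, 0], [0, 0, 0], [0, 0, 0], [0, 0, 0], [0, 0, 0], [0, 0, 0], [0, 0, 0], [0, 0, 0], [0, 0, 0], [0, 0, 0]], "turn": [7, 7, 7, 7, 7, 7, 7, 7, 7, 7, 7, 2, 0]}}

```text
time_s: 46.73
eef_pos: [377.3, 158.3, 184.8]
ee_rot: [0.529, -0.529, 0.469, -0.469]
force: [-0.0, -0.3, 0.2]
grip_width: 1.0
```

```bash
python3 -c "
from h import *
g=V(57,31.5);print(g);plan(g[0],g[1],180,VY-90)
p,d=ctrl.capture('top');crop('top',p,(210,160,310,250),'f1',7)
for k in 'turner3_handle turner2_handle jaw_knob'.split():
    r=ctrl.pinpoint('top',k)
    print(k,[(round(a['score'],2),cam2w('top',a['centre']).round(0).tolist()) for a in r[:4]])
"
```

```text
[ 642.56957229 -170.63427925]
t 46.73 pos [377.3 158.3 184.8] yaw -83.16 tilt -1.0 F [-0.  -0.3  0.2] grip 1.0
 now-axes shift [0.3582 0.0049 0.2242] turn -0.11
 after-turn shift [0.3586 0.0048 0.2236]
turner3_handle [(0.51, [560.0, 303.0, 37.0])]
turner2_handle [(0.59, [559.0, 146.0, 39.0])]
jaw_knob [(0.82, [648.0, -166.0, 93.0]), (0.44, [522.0, 307.0, 36.0])]
```

View pics/f1.png

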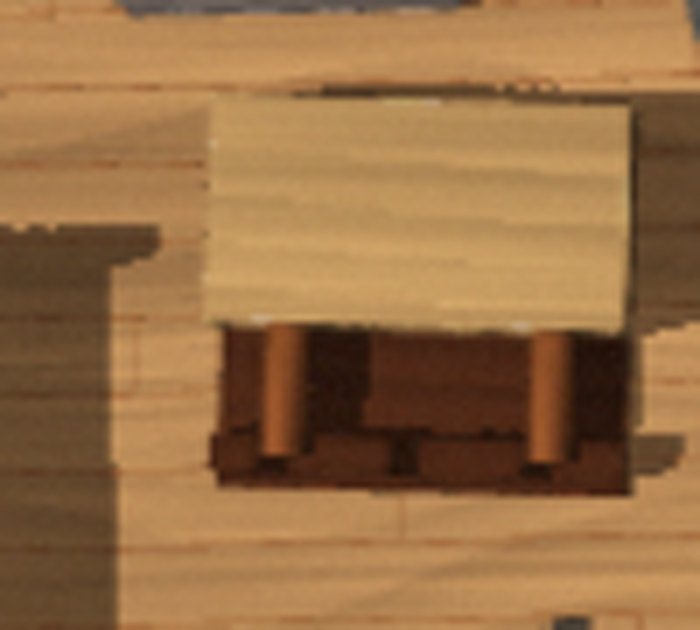

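Both handles sit equally deep (butts at rows 455 and 463). Now the knob.

Request:
{"api": "drive_tool", "payload": {"gripper": [0, 0, 0, 0, 0, 0, 0, 0, 0, 0, 0, 0, 0, 0, 0], "offset": [[0.0276, 0, 0.0172], [0.0276, 0, 0.0172], [0.0276, 0, 0.0172], [0.0276, 0, 0.0172], [0.0276, 0, 0.0172], [0.0276, 0, 0.0172], [0.0276, 0, 0.0172], [0.0276, 0, 0.0172], [0.0276, 0, 0.0172], [0.0276, 0, 0.0172], [0.0276, 0, 0.0172], [0.0276, 0, 0.0172], [0.0276, 0, 0.0172], [0, 0, 0], [0, 0, 0]], "turn": [0, 0, 0, 0, 0, 0, 0, 0, 0, 0, 0, 0, 0, 0, 0]}}

```text
time_s: 48.18
eef_pos: [642.5, -172.0, 183.5]
ee_rot: [-0.529, 0.529, -0.47, 0.469]
force: [-1.7, -0.2, 0.3]
grip_width: 1.002
```

```bash
python3 -c "
from h import *
plan(642.2,-169.7,83,VY-90)"
```

```text
t 48.18 pos [ 642.5 -172.   183.5] yaw -83.14 tilt -1.0 F [-1.7 -0.2  0.3] grip 1.002
 now-axes shift [-2.300e-03  1.005e-01  1.000e-04] turn -0.09
 after-turn shift [-2.400e-03  1.005e-01 -1.000e-04]
```

Request:
{"api": "drive_tool", "payload": {"gripper": [0, 0, 0, 0, 0, 0.8, 0.8, 0.8, 0.8, 0.8, 0.8, 0.8, 0.8], "offset": [[-0.0023, 0.025, 0], [0, 0.025, 0], [0, 0.025, 0], [0, 0.025, 0], [0, 0, 0], [0, 0, 0], [0, 0, 0], [0, 0, 0], [0, 0, 0], [0, 0, 0], [0, 0, 0], [0, 0, 0], [0, 0, 0]], "turn": [0, 0, 0, 0, 0, 0, 0, 0, 0, 0, 0, 0, 0], "force": 40}}

```text
time_s: 49.27
eef_pos: [642.7, -169.8, 86.1]
ee_rot: [-0.529, 0.529, -0.468, 0.47]
force: [-1.0, -4.2, 6.0]
grip_width: 0.267
```

Request:
{"api": "drive_tool", "payload": {"gripper": [0.8, 0.8, 0.8, 0.8, 0.8, 0.8, 0.8, 0.8, 0.8, 0.8], "offset": [[0.003, 0, 0], [0.003, 0, 0], [0.003, 0, 0], [0.003, 0, 0], [0.003, 0, 0], [0.003, 0, 0], [0.002, 0, 0], [0, 0, 0], [0, 0, 0], [0, 0, 0]], "turn": [0, 0, 0, 0, 0, 0, 0, 0, 0, 0]}}

```text
time_s: 50.1
eef_pos: [645.0, -188.4, 86.1]
ee_rot: [0.53, -0.529, 0.469, -0.469]
force: [-2.3, 0.7, 8.4]
grip_width: 0.27
```

Request:
{"api": "drive_tool", "payload": {"gripper": [0.8, 0.8, 0.8, 0.8, 0.8, 0.8], "offset": [[0.002, 0, 0], [0.002, 0, 0], [0.001, 0, 0], [0, 0, 0], [0, 0, 0], [0, 0, 0]], "turn": [0, 0, 0, 0, 0, 0]}}

```text
time_s: 50.6
eef_pos: [645.1, -189.7, 86.1]
ee_rot: [0.531, -0.528, 0.47, -0.467]
force: [-6.2, 17.9, 12.8]
grip_width: 0.267
```

Back at the shut stop (y −189.7, as at the start, 18 N). Unload, release, rise and look.

Request:
{"api": "drive_tool", "payload": {"gripper": [0.8, 0.8, 0.3, 0, 0, 0, 0, 0, 0, 0], "offset": [[-0.002, 0, 0], [0, 0, 0], [0, 0, 0], [0, 0, 0], [0, 0, 0], [0, 0, 0], [0, -0.03, 0], [0, -0.03, 0], [0, -0.03, 0], [0, -0.03, 0]], "turn": [0, 0, 0, 0, 0, 0, 0, 0, 0, 0]}}

```text
time_s: 51.43
eef_pos: [644.7, -191.7, 206.0]
ee_rot: [-0.529, 0.529, -0.469, 0.469]
force: [-0.1, -0.5, 0.8]
grip_width: 0.998
```

Request:
{"api": "drive_tool", "payload": {"gripper": [0, 0, 0, 0, 0, 0, 0, 0], "offset": [[0, 0, -0.035], [0, 0, -0.035], [0, 0, -0.035], [0, 0, -0.035], [0, 0, -0.035], [0, 0, -0.035], [0, 0, 0], [0, 0, 0]], "turn": [0, 0, 0, 0, 0, 0, 0, 0]}}

```text
time_s: 52.1
eef_pos: [435.8, -217.3, 205.2]
ee_rot: [0.529, -0.529, 0.469, -0.47]
force: [-0.5, 0.2, 0.6]
grip_width: 1.002
```

```bash
python3 -c "
from h import *
p,d=ctrl.capture('top');crop('top',p,(225,120,425,260),'g1',4)
p2,d2=ctrl.capture('scene');crop('scene',p2,(140,150,460,280),'g2',2.5)
for n in('top','scene'):
  for k in 'turner1_handle turner3_handle turner2_handle jaw_knob mug kettle glue mallet sanding_block plate'.split():
    r=ctrl.pinpoint(n,k)
    print(n,k,[(round(a['score'],2),cam2w(n,a['centre']).round(0).tolist()) for a in r[:3]])
print(ctrl.sense()['time_s'])
"
```

```text
top turner1_handle []
top turner3_handle [(0.64, [562.0, 303.0, 36.0])]
top turner2_handle [(0.69, [559.0, 149.0, 39.0])]
top jaw_knob [(0.97, [646.0, -185.0, 94.0])]
top mug [(0.7, [553.0, 552.0, -1.0]), (0.63, [673.0, -13.0, 2.0])]
top kettle [(0.62, [795.0, -14.0, 1.0]), (0.17, [558.0, 149.0, 40.0])]
top glue [(0.73, [329.0, -494.0, -3.0]), (0.5, [558.0, 145.0, 38.0])]
top mallet [(0.93, [554.0, 552.0, -1.0]), (0.31, [344.0, 432.0, -1.0])]
top sanding_block []
top plate [(0.69, [565.0, 305.0, 17.0]), (0.56, [565.0, -508.0, -1.0])]
scene turner1_handle [(0.58, [562.0, 306.0, 37.0]), (0.55, [795.0, -10.0, -6.0]), (0.45, [556.0, 548.0, 0.0])]
scene turner3_handle [(0.57, [511.0, 149.0, 38.0]), (0.51, [563.0, 304.0, 38.0])]
scene turner2_handle [(0.73, [333.0, -493.0, 4.0]), (0.64, [555.0, 151.0, 37.0])]
scene jaw_knob [(0.78, [643.0, -189.0, 92.0]), (0.43, [590.0, -215.0, 44.0])]
scene mug [(0.6, [667.0, -12.0, -1.0])]
scene kettle [(0.74, [794.0, -10.0, -6.0])]
scene glue [(0.83, [331.0, -496.0, 1.0])]
scene mallet [(0.8, [559.0, 548.0, 0.0]), (0.18, [508.0, 150.0, 39.0])]
scene sanding_block [(0.9, [342.0, 435.0, -1.0]), (0.59, [643.0, -190.0, 92.0])]
scene plate [(0.89, [566.0, -510.0, -0.0]), (0.63, [588.0, -210.0, 3.0])]
53.2
```

View pics/g1.png

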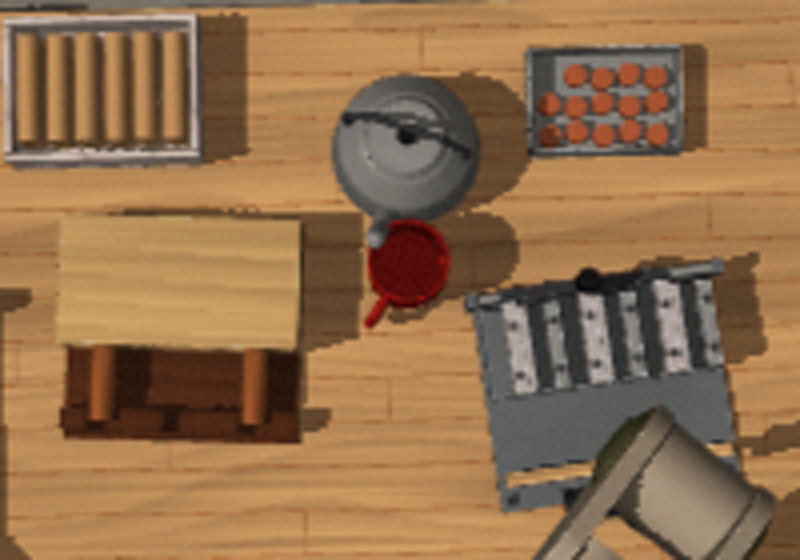

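View pics/g2.png

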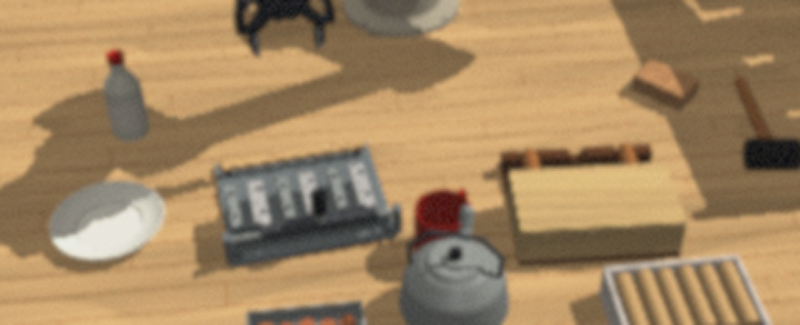

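The vise is empty and shut, with the knob at (588,278) as at the start. Both handles are in their grooves at (103,385) and (256,388). The bystanders have not moved. Handing in.

```bash
python3 -c "
from h import *
print(ctrl.finish_job())"
```

```text
the job is handed in; nothing more can be done
None
```

The job is done and handed in at about 53 s; the hand-in reports no verdict. Two turners were present, turner2 and turner3; turner1 was absent.

- **Jaws:** I gripped the knob and slid the jaws open until they met the stop (force rose to 22 N with no further motion). At the end I slid them shut to the stop (18 N). The knob was then back at y = −189.7 mm, where it started.
- **Turners:** I took each by its shaft, turned it end for end and put it in blade-first. I then pushed each one home with the fingers shut: turner3 in bay 2 and turner2 in bay 0.

**Last checks:**
- **Seating:** The final pictures show both handles in their grooves with their front ends under the hood and no steel showing. Their axis height reads about 37 mm. The handle centres lie about 30–36 mm in front of the hood's mouth.
- **Jaws and bench:** The jaws are shut and the vise is empty. The mug, kettle, glue, mallet and plate are within a few mm of where I first saw them in the pictures or measurements. So is the sanding block, which one camera missed.

**Disagreements:**
- The two cameras differ by up to 7 mm on how deep turner2 sits.
- Turner3's handle read about 5 mm deeper after I left it. That could be the possible knock or measurement noise; it is still within the bay's limits.
- One network report of the mug and one of the plate landed on other objects, and I discounted them.

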